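# Snap the printed cap home with the assembly pliers

### The arm

A 6-joint arm with a two-finger parallel gripper is mounted at the origin on the work surface. World frame = base frame: x ahead of the robot, y to its left, z up, the work surface at z = 0. Lengths are in m, angles in rad, forces in N, time in s.
With the tool pointing down it reaches from about 0.375 to 0.9 m from the base axis. Payload 3.1 kg.
Tool frame: the origin (TCP) lies on the centre line of the jaws, within the pads' length; the fingertips stand 17 mm ahead of it and the grasp point (between the pads) lies 2 mm behind it; y points along the fingers, z is the direction in which the jaws open and shut, and the axes are right-handed (so a half turn about y gives the same grasp; the last joint's range is limited). The gripper opens to 85 mm and grips with 20 to 120 N. Pads are 22 mm wide; open, the fingers measure 114 mm over their backs; the gripper's body (76 mm by 85 mm) begins 54 mm behind the grasp point. The pads swing forward as they close: fully open they stand 13 mm farther back than shut.
Start: joints at [1.143, 0.527, 1.433, -0, 1.181, -0.178], TCP at [0.154, 0.606, 0.248] pointing down, gripper open.
Joint ranges: [-3.08, 3.08], [-0.75, 2.2], [0.22, 2.44], [-1.43, 4.57], [0, 2.65], [-2.85, 2.85]. Speed limits (rad/s): [2.79, 2.79, 3.14, 3.14, 3.14, 3.14].

### API

Orientations are given as a unit quaternion [x, y, z, w].
In Python, from station import manip gives the robot as it stands.
- The arm moves only by the shell command python3 -m handwheel 'ROWS' [FORCE]. ROWS is JSON, one flat list of numbers, 7 for each row, row after row: the shift along the tool's x, y, z in cm, then the turn, a rotation vector about the tool's x, y, z in rad, then the finger opening in cm, from 0 to 8.54. A call has 1 to 10 rows; each row is the pose to reach, as a shift and turn from the pose commanded when the call began, along the tool's axes at that moment; what a row does not reach only later rows make up. A row lasts 1/12 s, in which the tool goes at most 41.7 mm and 7.16 degrees, less where a joint would pass 70% of its speed; a pose out of reach is approached as far as the arm can. A call with a gripper value outside its range is refused whole. The fingers move at their own pace and stop on an object; FORCE is the grip in N (left out, the last holds). Time passes only in rows, so rows that repeat a pose let the fingers close. It gives the time, the measured TCP pose, the force and the opening at its end, in the units of the state.
- manip.sense(): the state, without advancing time (a new reading comes with each control period).
- manip.snapshot(name): name is "scene" or "top"; returns a dict with "frame" (480x640x3 uint8, red, green, blue), "depth" (480x640 float32, m along the optical axis (not along the pixel's ray), 0 where there is no reading), "camera_matrix" (3x3 intrinsics, pixels), "rvec" (rotation vector, rad) and "tvec" (3), from world to camera coordinates, as OpenCV has them. Camera axes: x right, y down, z forward; pixel columns grow to the right and rows downward; lengths in m; the calibration is good to about 2 mm. A picture is of the moment at which its call begins.
- manip.sign_off(): hands the job in, once; it reports no verdict.
The state is a dict: "t": time; "q": joint angles; "qd": joint speeds; "tau": joint torques, N m; "tcp_pos": TCP position; "tool_rot": TCP orientation; "force": force on the tool from outside, world axes, zero at the start; "ft_torque": the same for the moment, N m; "finger_gap": opening from 0.0 (shut) to 1.0 (fully open).
Only numpy, scipy, OpenCV 4.12 (cv2) and the standard library are available. Lean on these libraries where they do the work, as an engineer would, in place of code of your own. Each camera call takes 0.05 s, during which the arm holds its last target.

### The job

Take the assembly pliers out of their stand, put their jaws round the snap fastener on the white printed bracket and gently squeeze the orange cap until it clicks fully home; it takes feel, as too hard a squeeze cracks the print. Then stand the pliers back upright in their stand and let go, leaving all the other parts where they are and keeping the gripper itself off the bracket.

Things in the scene. Friction and masses are not known exactly. Their poses are not given: they have to be found in the camera images.
- pliers_pivot (a point): hinge pin, mid-thickness, of the loose steel snap pliers (0.13 kg; 16 to 20 mm thick along x, 130 mm tall), standing upright in the stand, jaws down, two crossing halves spread along y by a spring. x: hinge axis; z: up to the handles. The frame belongs to the half with -y jaw and +y handle and leans with it as they close (half the joint angle if held centrally)
- pliers_grip (a point): fixed to the same half: midway between the two black rubber handle rolls (16 mm round, 20 mm long along x) when open, 51 mm above the pin. Grip both rolls from above, closing along y. Over the rolls: 63 mm open, 40 mm at 0.43 rad (rolls then 55 mm from the pin); stubs go 17 mm higher. Spring: about 6.5 N on each roll open, 11 N at 0.43 rad, so a part-closed gripper carries the pliers by their spring
- pliers_jaws (a point): fixed to the same half: midway between the two jaw pads when open, 46 mm below the pin (49 mm at 0.43 rad). Pads are 16 mm wide (x), 18 mm tall, 8 mm thick, and end 54.5 mm below the pin when open, 58 mm at 0.43 rad. The gap between them is 42 mm open and 21 mm at 0.43 rad, where the pads are parallel
- pliers_lever (a joint): angle of the pliers, rad: 0 fully open (sprung), growing as they are squeezed; stop at 0.55
- stand: grey open-topped upright pocket, fixed, in which the pliers stand: outside 31 mm along its x, 78 mm along its y, 45 mm tall, walls 5 mm, inside 21 x 68 mm, inner floor 5 mm up. Origin under its centre. The pliers stand central in it with their y along its y, either way round
- bracket: white printed bracket fixed on the black build plate: foot 60 (x) x 90 (y) x 10 mm, origin under its centre; on it a wall 28 mm wide (x), 8 mm thick (y), its top 43 mm above the origin. The snap fastener runs through the wall along y. The jaws go down on either side, one at +y before the cap, one at -y behind the boss, and close along y; either jaw may take the cap
- fastener (a point): point on the fastener's axis at the middle of the wall, 30 mm above the bracket's origin and 20 mm above its foot. On the wall's -y side a round white backing boss, 18 mm across, stands proud: its face lies 5 to 14 mm from this point along -y, differing from part to part and not measured; feel for it
- cap_face (a point): centre of the outer face of the orange cap (20 mm across, 9 mm thick) on the +y side of the fastener: 19 mm from the fastener point when open, 13 mm when clicked home. The print cracks when the cap or the boss is pressed with more than 24 N
- cap (a joint): how far the cap is pushed on, m: 0 open, 0.006 fully home. It does not yield until pushed with about 16 N, then gives way with ever less force; beyond about 0.0045 it snaps in by itself and stays; released earlier it springs back out
- ubracket_a: loose white printed U-shaped bracket, 28 x 75 mm and 58 mm tall, origin under its centre; a bystander
- ubracket_b: loose white printed U-shaped bracket, 28 x 75 mm and 58 mm tall, origin under its centre; a bystander
- ubracket_c: loose white printed U-shaped bracket, 28 x 75 mm and 58 mm tall, origin under its centre; a bystander
- flange_a: loose white printed square flange, 52 x 52 x 12 mm, origin under its centre; a bystander
- flange_b: loose white printed square flange, 52 x 52 x 12 mm, origin under its centre; a bystander
- scraper: loose scraper lying on the table, a bystander
- rinse_bottle: white rinse bottle, 64 mm across, 170 mm tall, a bystander
- tool_cup: black cup, 80 mm across, 90 mm tall, a bystander

How it is judged:
On the way, in this order (a step that is already met when the one before it is completed fails the run):
1. the jaws are brought down round the fastener while the cap is still open (horizontal distance between pliers_pivot and fastener below 0.02 m and z of pliers_pivot in the frame of bracket below 0.095 m and value of joint cap below 0.003 m), for 0.1 s.
2. the cap is clicked home (value of joint cap above 0.0052 m), for 0.3 s.
At the end, for the whole second after the job is handed in: The cap is at least 5.2 of its 6 mm on, and the pliers stand released, open (joint under 0.1 rad) and at rest in their stand: pin within 15 mm of the stand's middle and 52 to 66 mm above its underside, leaning less than 0.25 rad, their y within 0.35 rad of the stand's y (value of joint cap above 0.0052 m and horizontal distance between pliers_pivot and stand below 0.015 m and z of pliers_pivot in the frame of stand between 0.052 and 0.066 m and angle between pliers_pivot's own z axis and vertical below 0.25 rad and angle between the y axis of pliers_pivot and the y axis of stand, either way round below 0.35 rad and linear speed of pliers below 0.02 m/s and value of joint pliers_lever below 0.1 rad); the robot touches nothing.
It fails at once if the cap is pressed with more than 24 N (contact force between cap and anything else above 24 N).
It fails at once if the boss is pressed with more than 24 N (contact force between boss and anything else above 24 N).
It fails at once if the gripper or arm presses on the bracket or its cap (contact force between any of the fingers, the arm and bracket above 1 N).
It fails at once if another part is pushed more than 20 mm (distance of any of ubracket_a, ubracket_b, ubracket_c, flange_a, flange_b, scraper, rinse_bottle, tool_cup from where it was at the start of the episode above 0.02 m).
It also fails if it takes over 64 s, if anything falls off the work surface, if the arm or the gripper's body presses on something with over 40 N, if the wrist force passes 120 N, or if a joint passes its speed limit or range.

## Working session

There is one attempt and no reset: what is moved stays moved. The work goes in short steps, Python scripts to look and compute and a shell command to move; the robot and the scene stay as the last step left them, time stands still between calls to the robot, and variables do not carry over. Pictures are saved under pics/ and viewed, and the job is handed in when it is done.

```bash
ls; mkdir -p pics; python3 - <<'E'
from station import manip
import cv2,numpy as np
s=manip.sense();print(s)
for n in("scene","top"):
    d=manip.snapshot(n);np.savez(f"{n}0.npz",**d)
    cv2.imwrite(f"pics/{n}0.png",d["frame"][:,:,::-1]);print(n,d["camera_matrix"],d["rvec"],d["tvec"])
E
```

```text
pics
{'t': 0.0, 'q': array([ 1.14350364e+00,  5.28485905e-01,  1.43393782e+00,  5.68917314e-06,
        1.18137144e+00, -1.78476715e-01]), 'qd': array([ 0.0007261 ,  0.00124613,  0.00050781, -0.0013132 ,  0.0005491 ,
       -0.00046807]), 'tau': array([ 2.23097079e-03, -4.42352271e+01, -1.78025222e+01, -7.86775360e-06,
        8.38380220e-03, -2.90788705e-06]), 'tcp_pos': array([0.15357532, 0.60512523, 0.24731015]), 'tool_rot': array([ 0.70238395, -0.08797773,  0.08750965, -0.70089854]), 'force': array([-0.18447737,  0.46962461,  0.2338046 ]), 'ft_torque': array([-0.02427729, -0.01919793, -0.01586957]), 'finger_gap': 0.9982167370057038}
scene [[616.93249042   0.         320.37066174]
 [  0.         616.93249042 245.19242936]
 [  0.           0.           1.        ]] [ 2.16946062  0.58251804 -0.25873108] [-0.48535218 -0.10227171  1.76256601]
top [[478.99238784   0.         319.52442773]
 [  0.         478.99238784 243.79206392]
 [  0.           0.           1.        ]] [ 2.11812314 -2.1373114   0.15637406] [0.03716432 0.59163825 1.08592554]
```

View pics/scene0.png

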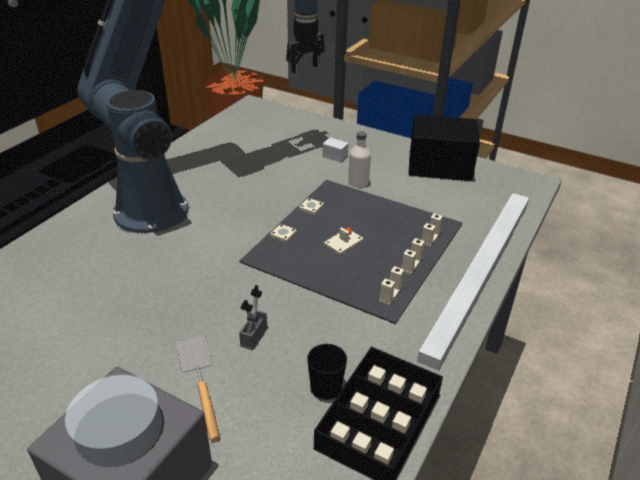

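View pics/top0.png

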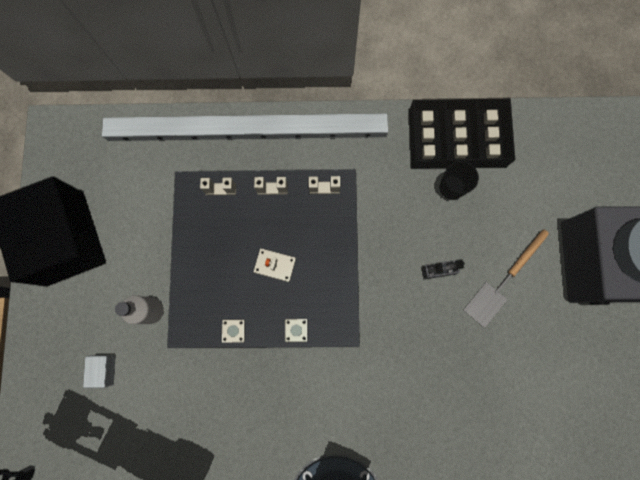

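The scene view shows the pliers in the stand near (253,320) and the bracket near (344,238). In the top view the stand is at (442,269) and the bracket, with its orange cap, at (274,265). I'll enlarge both areas.

```bash
cat > h.py <<'E'
import numpy as np,cv2
def load(n):
    d=dict(np.load(n));d["R"]=cv2.Rodrigues(d["rvec"])[0];return d
def ray(d,uv,z):
    "pixel -> world point on plane z"
    K,R,t=d["camera_matrix"],d["R"],d["tvec"].ravel()
    c=-R.T@t; r=R.T@np.linalg.inv(K)@np.array([uv[0],uv[1],1.0])
    return c+r*(z-c[2])/r[2]
def cloud(d,x0,x1,y0,y1):
    K,R,t=d["camera_matrix"],d["R"],d["tvec"].ravel()
    v,u=np.mgrid[y0:y1,x0:x1];z=d["depth"][y0:y1,x0:x1]
    p=np.stack([(u-K[0,2])*z/K[0,0],(v-K[1,2])*z/K[1,1],z],-1)
    return (p-t)@R
def proj(d,P):
    return cv2.projectPoints(np.float64(P).reshape(-1,1,3),d["rvec"],d["tvec"],d["camera_matrix"],None)[0].reshape(-1,2)
def crop(d,x0,x1,y0,y1,s,fn):
    cv2.imwrite(fn,cv2.resize(d["frame"][y0:y1,x0:x1,::-1],None,fx=s,fy=s,interpolation=cv2.INTER_CUBIC))
E
python3 - <<'E'
from h import *
t=load("top0.npz");s=load("scene0.npz")
a=[cv2.resize(x[:,:,::-1],(400,300),interpolation=cv2.INTER_CUBIC) for x in (t["frame"][250:290,415:415+54],t["frame"][243:289,244:305],s["frame"][280:355,215:315],s["frame"][215:260,315:375])]
cv2.imwrite("pics/z.png",np.vstack([np.hstack(a[:2]),np.hstack(a[2:])]))
for n,d in(("top",t),("scene",s)):print(n,-d["R"].T@d["tvec"].ravel())
c=cloud(t,410,475,250,290);z=c[...,2]
for lo,hi in((.035,.055),(.05,.2),(.09,.2)):
    m=(z>lo)&(z<hi);print(lo,m.sum(),c[m].mean(0) if m.any() else 0,np.ptp(c[m],axis=0) if m.any() else 0)
m=(z>.1);print(np.round(c[m],4)[:60])
E
```

```text
top [0.40635489 0.0128408  1.16848709]
scene [ 1.12140292 -1.03365198  1.01325429]
0.035 186 [ 0.52842129 -0.24967015  0.04271755] [0.03989263 0.07874668 0.01896535]
0.05 230 [ 0.53063034 -0.25626758  0.10146371] [0.02658357 0.06257323 0.07984029]
0.09 155 [ 0.53064517 -0.25510395  0.11655536] [0.02658357 0.06257323 0.04190911]
[[ 0.4064  0.0128  1.1685]
 [ 0.4064  0.0128  1.1685]
 [ 0.4064  0.0128  1.1685]
 [ 0.5434 -0.2738  0.1179]
 [ 0.5437 -0.2767  0.1152]
 [ 0.5436 -0.2786  0.1163]
 [ 0.5435 -0.2806  0.117 ]
 [ 0.5439 -0.2838  0.1136]
 [ 0.5421 -0.2688  0.1115]
 [ 0.542  -0.271   0.1117]
 [ 0.5415 -0.2722  0.1154]
 [ 0.5414 -0.2741  0.1163]
 [ 0.5411 -0.2758  0.1182]
 [ 0.5411 -0.278   0.1181]
 [ 0.5414 -0.2809  0.1157]
 [ 0.5414 -0.2831  0.1156]
 [ 0.5401 -0.2692  0.1097]
 [ 0.5392 -0.2696  0.1165]
 [ 0.5396 -0.2727  0.113 ]
 [ 0.5393 -0.2742  0.1157]
 [ 0.539  -0.2758  0.1178]
 [ 0.5393 -0.2787  0.1151]
 [ 0.5375 -0.277   0.1293]
 [ 0.5369 -0.2779  0.1334]
 [ 0.5372 -0.2807  0.1314]
 [ 0.5371 -0.2295  0.1185]
 [ 0.5373 -0.2321  0.117 ]
 [ 0.5377 -0.2351  0.1135]
 [ 0.5377 -0.2373  0.1134]
 [ 0.5376 -0.2709  0.1112]
 [ 0.5374 -0.2727  0.1126]
 [ 0.537  -0.274   0.116 ]
 [ 0.5366 -0.2753  0.1191]
 [ 0.5361 -0.2764  0.123 ]
 [ 0.5348 -0.2758  0.1331]
 [ 0.5353 -0.2791  0.1288]
 [ 0.5355 -0.2817  0.1273]
 [ 0.5356 -0.2841  0.1265]
 [ 0.536  -0.2226  0.1099]
 [ 0.5356 -0.2241  0.113 ]
 [ 0.5355 -0.2262  0.1136]
 [ 0.5354 -0.2281  0.1146]
 [ 0.5349 -0.2293  0.1189]
 [ 0.5352 -0.2323  0.1156]
 [ 0.5347 -0.2336  0.1194]
 [ 0.535  -0.2362  0.1174]
 [ 0.535  -0.2699  0.1143]
 [ 0.5346 -0.2711  0.1179]
 [ 0.5346 -0.2735  0.1174]
 [ 0.5345 -0.2754  0.1184]
 [ 0.5337 -0.2759  0.1245]
 [ 0.5331 -0.2766  0.1296]
 [ 0.5327 -0.278   0.1325]
 [ 0.5327 -0.2803  0.132 ]
 [ 0.5334 -0.2841  0.1262]
 [ 0.4064  0.0128  1.1685]
 [ 0.5336 -0.2243  0.1118]
 [ 0.5332 -0.2258  0.1148]
 [ 0.5333 -0.2282  0.1138]
 [ 0.5331 -0.23    0.1155]]
```

View pics/z.png

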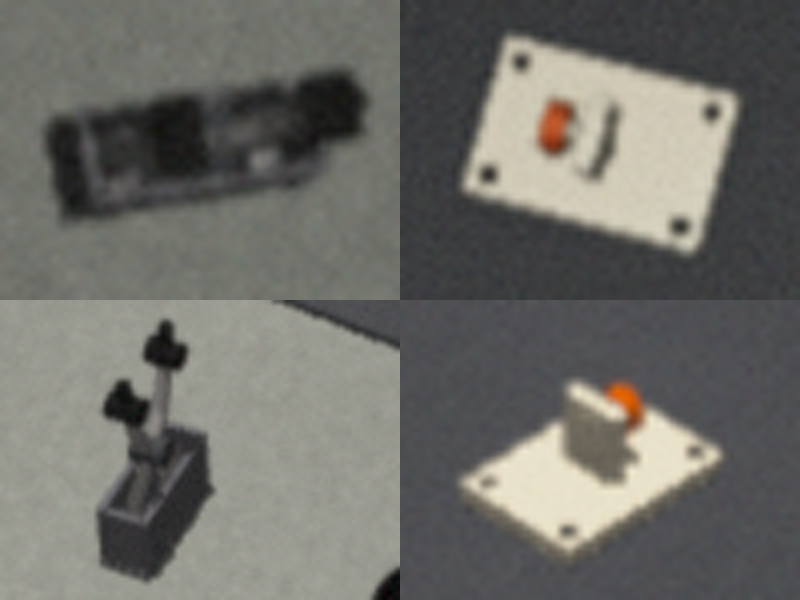

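The enlarged crops show the pliers' rolls, with one light end at each, and the orange cap on the left (+y) side of the white wall. Next I'll measure them.

```bash
python3 - <<'E'
from h import *
t=load("top0.npz");s=load("scene0.npz")
c=cloud(t,410,475,250,290);z=c[...,2]
m=(z>.1)&(z<.2)
P=c[m];a=P[P[:,1]<-.255];b=P[P[:,1]>-.255]
for q in(a,b):
    print("roll",len(q),(q.max(0)+q.min(0))/2,q.min(0),q.max(0))
    r=cv2.minAreaRect((q[:,:2]*1000).astype(np.float32));print(r)
c2=cloud(s,215,315,280,355);z2=c2[...,2];P=c2[(z2>.1)&(z2<.2)]
md=P[:,1].mean()
for q in(P[P[:,1]<-.25],P[P[:,1]>-.25]):
    print("scene roll",len(q),q.min(0),q.max(0))
# stand from rim points
m=(z>.036)&(z<.052);r=cv2.minAreaRect((c[m][:,:2]*1000).astype(np.float32));print("rim top",r)
m=(z2>.040)&(z2<.050);r=cv2.minAreaRect((c2[m][:,:2]*1000).astype(np.float32));print("rim scene",r,np.median(z2[m]))
# bracket
c=cloud(t,240,310,240,292);z=c[...,2]
print("plate z",np.median(z[:8]), "table", np.median(cloud(t,380,400,200,300)[...,2]))
for nm,d,(x0,x1,y0,y1) in(("top",t,(240,310,240,292)),("scene",s,(315,375,215,260))):
    f=d["frame"][y0:y1,x0:x1].astype(int);w=(f.min(2)>120).astype(np.uint8)
    k,_=cv2.findContours(w,cv2.RETR_EXTERNAL,cv2.CHAIN_APPROX_NONE);k=max(k,key=cv2.contourArea)
    if nm=="top":
        for zz in(.010,.012,.015):
            pts=np.array([ray(d,p[0]+[x0,y0],zz)[:2]*1000 for p in k],np.float32);r=cv2.minAreaRect(pts);print(zz,r)
    hsv=cv2.cvtColor(d["frame"][y0:y1,x0:x1],cv2.COLOR_RGB2HSV)
    o=(hsv[...,0]<18)&(hsv[...,1]>140)&(hsv[...,2]>70)
    C=cloud(d,x0,x1,y0,y1)[o];v,u=np.nonzero(o);print(nm,"orange px",u.mean()+x0,v.mean()+y0,o.sum(),C.min(0),C.max(0),C.mean(0))
    Cc=cloud(d,x0,x1,y0,y1);zz=Cc[...,2]
    mm=(f.min(2)>120)&(zz>.03)&(zz<.07);Q=Cc[mm];print("wall",len(Q),Q.mean(0),Q.min(0),Q.max(0))
    ft=(f.min(2)>120)&(zz<.025);print("foot z",np.median(zz[ft]));
    if nm=="top": print(cv2.minAreaRect((Cc[ft][:,:2]*1000).astype(np.float32)))
E
```

```text
roll 77 [ 0.53377353 -0.27698284  0.11692998] [ 0.52367695 -0.28515534  0.10042776] [ 0.5438701  -0.26881034  0.13343219]
((533.77978515625, -276.9012145996094), (19.8524112701416, 15.4681978225708), 5.1292500495910645)
roll 70 [ 0.52749073 -0.23098502  0.12026557] [ 0.51728654 -0.23938792  0.10778025] [ 0.53769493 -0.22258211  0.13275089]
((527.4476928710938, -231.46083068847656), (19.65534019470215, 15.57568073272705), 6.872002124786377)
scene roll 93 [ 0.52580336 -0.29195249  0.10202591] [ 0.54684005 -0.2722161   0.13187445]
scene roll 97 [ 0.51944239 -0.24727857  0.10149357] [ 0.54016271 -0.22726425  0.13021825]
rim top ((531.40087890625, -254.64599609375), (31.116567611694336, 76.80778503417969), 8.368072509765625)
rim scene ((533.4226684570312, -259.4756774902344), (31.333642959594727, 81.26004791259766), 7.0705790519714355) 0.04259358065013593
plate z 0.006430083041109356 table -0.0014401523331066335
0.01 ((548.17578125, 143.56088256835938), (90.0731430053711, 61.0384635925293), 74.60456085205078)
0.012 ((547.9310913085938, 143.33518981933594), (89.91765594482422, 60.93315124511719), 74.60456085205078)
0.015 ((547.5636596679688, 142.99668884277344), (89.68440246582031, 60.775054931640625), 74.60456085205078)
top orange px 267.22727272727275 261.90909090909093 22 [0.54310174 0.15185826 0.03976662] [0.5577734  0.15960505 0.05076842] [0.55038453 0.15601452 0.04540048]
wall 48 [0.54851182 0.14352051 0.04819934] [0.53502929 0.13587763 0.03730571] [0.56125594 0.15285533 0.05428746]
foot z 0.01648059563144799
((547.7994384765625, 142.90174865722656), (89.5363540649414, 60.54817199707031), 74.20565032958984)
scene orange px 348.47058823529414 229.76470588235293 17 [0.52461483 0.14726688 0.00229845] [0.56169365 0.21026143 0.0475772 ] [0.55268832 0.15940821 0.03735214]
wall 27 [0.54966867 0.14230914 0.0450569 ] [0.53372313 0.12948318 0.03033938] [0.56214336 0.15634436 0.05197636]
foot z 0.014486032709011446
```

```bash
cat >> h.py <<'E'
from scipy.spatial.transform import Rotation as Ro
def Rdes(yaw,flip):
    "tool z along +-(pliers y at yaw), tool y down"
    y=np.array([-np.sin(yaw),np.cos(yaw),0])*flip; ty=np.array([0,0,-1.0]); return np.stack([np.cross(ty,y),ty,y],1)
def goto(p,yaw,flip=None):
    from station import manip
    s=manip.sense();R=Ro.from_quat(s["tool_rot"]).as_matrix()
    for f in((1,-1) if flip is None else (flip,)):
        D=Rdes(yaw,f);rv=Ro.from_matrix(R.T@D).as_rotvec()
        print("flip",f,"shift cm",np.round(R.T@(np.array(p)-s["tcp_pos"])*100,2),"rot",np.round(rv,4))
    print("tcp",s["tcp_pos"],"F",s["force"],"gap",s["finger_gap"]*85.4,"q",np.round(s["q"],3),"t",s["t"])
E
python3 -c "
from h import *
from station import manip
print(np.round(Ro.from_quat(manip.sense()['tool_rot']).as_matrix(),3))
goto([.531,-.2549,.21],.14)
goto([.45,.2,.25],-.05)
t=load('top0.npz');print(ray(t,(140,310),0))
"
```

```text
[[ 0.969 -0.001  0.246]
 [-0.246 -0.002  0.969]
 [-0.    -1.    -0.002]]
flip 1 shift cm [ 57.75   3.87 -74.06] rot [ 0.0018 -0.3888 -0.0007]
flip -1 shift cm [ 57.75   3.87 -74.06] rot [1.0000e-03 2.7528e+00 2.5000e-03]
tcp [0.15361736 0.60520582 0.24743947] F [0.02947856 0.78302657 0.25477143] gap 85.37735666090171 q [ 1.144  0.528  1.434 -0.     1.181 -0.179] t 0.1
flip 1 shift cm [ 38.7   -0.21 -31.98] rot [ 0.0019 -0.1988 -0.0005]
flip -1 shift cm [ 38.7   -0.21 -31.98] rot [7.0000e-04 2.9428e+00 2.7000e-03]
tcp [0.15361736 0.60520582 0.24743947] F [0.02947856 0.78302657 0.25477143] gap 85.37735666090171 q [ 1.144  0.528  1.434 -0.     1.181 -0.179] t 0.1
[0.44132198 0.47093935 0.        ]
```

```bash
python3 -m handwheel '[4,0,-3,0,-0.02,0,8.54, 8,0,-6,0,-0.04,0,8.54, 12,0,-9,0,-0.06,0,8.54, 15,0,-12,0,-0.08,0,8.54, 18,0,-15,0,-0.1,0,8.54, 21,0,-17,0,-0.12,0,8.54, 24,0,-19,0,-0.14,0,8.54, 27,0,-22,0,-0.16,0,8.54, 30,0,-25,0,-0.18,0,8.54, 33,0,-28,0,-0.2,0,8.54]' 20
python3 -c "
from h import *
goto([.531,-.2549,.21],.14,1)"
```

```text
t: 0.93
tcp_pos: [0.3967, 0.2658, 0.2482]
tool_rot: [0.707, -0.017, 0.017, -0.707]
force: [0.8, -0.8, -0.5]
finger_gap: 0.999
flip 1 shift cm [ 15.9    3.82 -51.37] rot [ 0.     -0.1877 -0.0003]
tcp [0.39667623 0.26582547 0.24816279] F [ 0.84234824 -0.82330302 -0.52163219] gap 85.30303055969789 q [ 0.356  0.33   1.792  0.     1.019 -1.167] t 0.9333
```

```bash
python3 -m handwheel '[2,0,-4,0,-0.02,0,8.54, 3.5,0,-8,0,-0.04,0,8.54, 5,0,-12,0,-0.06,0,8.54, 6.5,0,-16,0,-0.08,0,8.54, 8,0,-20,0,-0.1,0,8.54, 9.2,0,-24,0,-0.12,0,8.54, 10.4,0,-28,0,-0.14,0,8.54, 11.6,0,-32,0,-0.16,0,8.54, 12.6,0,-36,0,-0.18,0,8.54, 13.5,0,-40,0,-0.19,0,8.54]'
python3 -c "
from h import *
goto([.531,-.2549,.21],.14,1)"
```

```text
t: 1.77
tcp_pos: [0.5102, -0.1342, 0.248]
tool_rot: [-0.705, -0.05, 0.05, 0.705]
force: [1.4, 0.1, -0.3]
finger_gap: 0.996
flip 1 shift cm [  0.36   3.8  -12.24] rot [-0.0005  0.0017 -0.0003]
tcp [ 0.51020044 -0.13422145  0.24801513] F [ 1.39433105  0.12551713 -0.29927636] gap 85.07018859234012 q [-0.469  0.397  1.676  0.     1.069 -2.182] t 1.7667
```

```bash
python3 -m handwheel '[0.1,0.5,-4,0,0,0,8.54, 0.2,1.5,-8,0,0,0,8.54, 0.36,3,-12.2,0,0,0,8.54, 0.36,3.8,-12.24,0,0,0,8.54, 0.36,3.8,-12.24,0,0,0,8.54, 0.36,3.8,-12.24,0,0,0,8.54]'
python3 -c "
from h import *
goto([.531,-.2549,.105],.14,1)
from station import manip
for n in('scene','top'):
    d=manip.snapshot(n);np.savez(n+'1.npz',**d)
s=load('scene1.npz');t=load('top1.npz')
a=[cv2.resize(x[:,:,::-1],(400,300)) for x in(s['frame'][240:360,180:340],t['frame'][225:315,385:505])]
cv2.imwrite('pics/a1.png',np.hstack(a))
"
```

```text
t: 2.27
tcp_pos: [0.53, -0.252, 0.2091]
tool_rot: [-0.704, -0.049, 0.051, 0.706]
force: [0.3, 0.9, -0.6]
finger_gap: 1.0
flip 1 shift cm [ 0.09 10.41 -0.33] rot [-0.0031  0.0003 -0.0025]
tcp [ 0.52995244 -0.25202184  0.20914943] F [ 0.29146153  0.9251999  -0.64687349] gap 85.42386950589797 q [-6.340e-01  5.250e-01  1.568e+00  1.000e-03  1.053e+00 -2.346e+00] t 2.2667
```

View pics/a1.png

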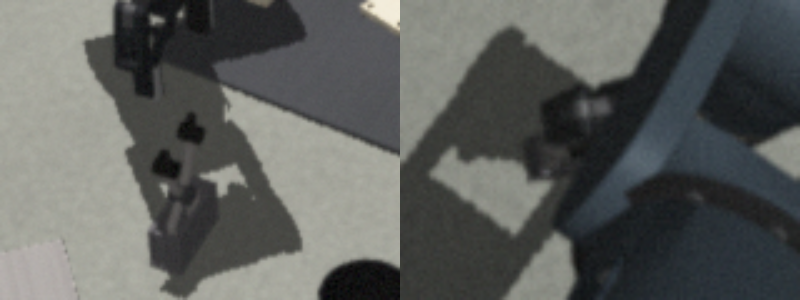

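The scene crop shows the open jaws above the pliers. In the top view the arm hides the handles. I'll go down.

```bash
python3 -m handwheel '[0.1,2,-0.2,0,0,0,8.54, 0.1,4,-0.2,0,0,0,8.54, 0.1,6,-0.25,0,0,0,8.54, 0.1,7,-0.25,0,0,0,8.54, 0.1,8,-0.25,0,0,0,8.54, 0.1,9,-0.25,0,0,0,8.54, 0.1,10,-0.25,0,0,0,8.54, 0.1,10.4,-0.25,0,0,0,8.54, 0.1,10.4,-0.25,0,0,0,8.54]'
python3 -c "
from h import *
goto([.531,-.2549,.105],.14,1)
from station import manip
d=manip.snapshot('scene');np.savez('scene2.npz',**d)
crop(d,180,340,240,360,4,'pics/a2.png')
"
```

```text
t: 3.12
tcp_pos: [0.532, -0.2548, 0.1055]
tool_rot: [-0.705, -0.049, 0.05, 0.706]
force: [0.4, 0.4, 0.1]
finger_gap: 0.999
flip 1 shift cm [-0.1   0.05  0.  ] rot [-0.0011  0.0013 -0.0012]
tcp [ 0.53200995 -0.25476562  0.10547264] F [0.41016702 0.37068371 0.06899443] gap 85.29542911721501 q [-0.636  0.675  1.636 -0.     0.833 -2.348] t 3.1167
```

View pics/a2.png

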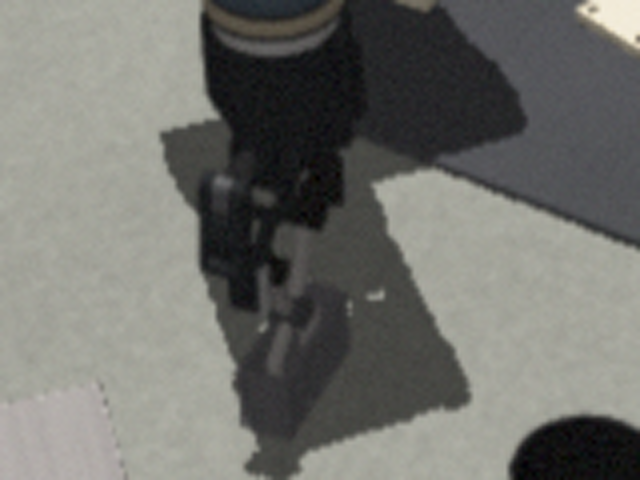

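The fingers are on either side of the rolls. I'll close partway and watch the opening and the force.

```bash
python3 -m handwheel '[0,0,0,0,0,0,7.5,0,0,0,0,0,0,7,0,0,0,0,0,0,6.6,0,0,0,0,0,0,6.4,0,0,0,0,0,0,6.3,0,0,0,0,0,0,6.2,0,0,0,0,0,0,6.1,0,0,0,0,0,0,6.0,0,0,0,0,0,0,6.0,0,0,0,0,0,0,6.0]' 25
python3 -c "
from h import *
goto([.531,-.2549,.105],.14,1)"

```

```text
t: 4.0
tcp_pos: [0.5334, -0.2559, 0.108]
tool_rot: [0.706, 0.051, -0.049, -0.705]
force: [-0.6, 1.0, 7.7]
finger_gap: 0.709
flip 1 shift cm [-0.23  0.3   0.13] rot [0.0023 0.0012 0.0025]
tcp [ 0.53342781 -0.2558536   0.10804878] F [-0.58194969  1.02098315  7.69217644] gap 60.53134097759549 q [-0.636  0.671  1.633  0.     0.834 -2.348] t 4.0
```

```bash
python3 -m handwheel '[0,-0.5,0,0,0,0,6.0,0,-1,0,0,0,0,6.0,0,-2,0,0,0,0,6.0,0,-3,0,0,0,0,6.0,0,-3,0,0,0,0,6.0,0,-3,0,0,0,0,6.0]' 25
python3 -c "
from h import *
goto([.531,-.2549,.105],.14,1)
from station import manip
d=manip.snapshot('scene');np.savez('scene3.npz',**d)
crop(d,180,340,240,360,4,'pics/a3.png')
"
```

```text
t: 4.5
tcp_pos: [0.5329, -0.2555, 0.1373]
tool_rot: [0.706, 0.05, -0.049, -0.705]
force: [0.7, -0.8, -1.7]
finger_gap: 0.705
flip 1 shift cm [-0.18  3.23  0.09] rot [0.0015 0.0013 0.0015]
tcp [ 0.53288273 -0.25552662  0.13730122] F [ 0.74293654 -0.78469832 -1.69727142] gap 60.195618951404384 q [-0.636  0.627  1.618 -0.     0.895 -2.348] t 4.5
```

View pics/a3.png

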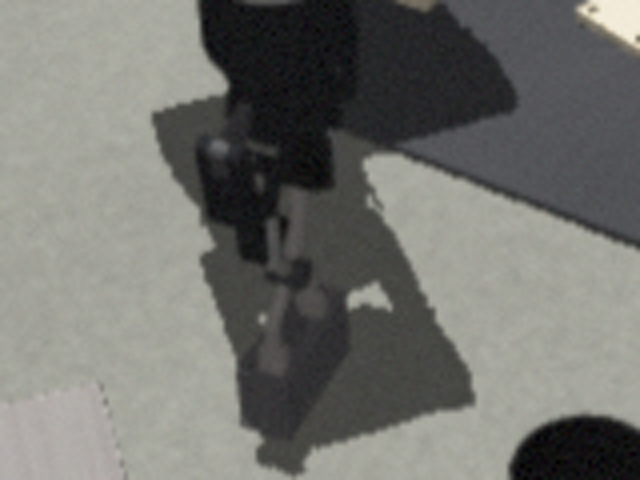

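The pliers are out of the stand floor and hang straight in the grip. I'll raise them and carry them over.

```bash
python3 -m handwheel '[0,-1.5,0,0,0,0,6.0,0,-3.5,0,0,0,0,6.0,0,-5.5,0,0,0,0,6.0,0,-7,0,0,0,0,6.0,0,-7.5,0,0,0,0,6.0,0,-7.5,1,0,0,0,6.0]' 25
python3 -c "
from h import *
goto([.549,.1478,.212],-.269,1)"

```

```text
t: 5.05
tcp_pos: [0.5321, -0.2471, 0.2125]
tool_rot: [0.707, 0.051, -0.048, -0.704]
force: [-0.0, 0.5, -1.6]
finger_gap: 0.703
flip 1 shift cm [ 7.18 -0.08 38.87] rot [0.003  0.4088 0.0037]
tcp [ 0.53207989 -0.24713717  0.21246803] F [-0.0137663   0.49594243 -1.6074858 ] gap 60.07557218194593 q [-6.250e-01  5.180e-01  1.571e+00 -1.000e-03  1.048e+00 -2.335e+00] t 5.05
```

```bash
python3 -m handwheel '[0.3,0,2,0,0.02,0,6.0, 0.8,0,5,0,0.05,0,6.0, 1.4,0,8,0,0.09,0,6.0, 2,0,11,0,0.12,0,6.0, 2.6,0,14,0,0.15,0,6.0, 3.2,0,17,0,0.18,0,6.0, 3.8,0,20,0,0.21,0,6.0, 4.3,0,23,0,0.24,0,6.0, 4.8,0,26,0,0.27,0,6.0, 5.3,0,28.5,0,0.3,0,6.0]'
python3 -c "
from h import *
goto([.549,.1478,.212],-.269,1)"

```

```text
t: 5.88
tcp_pos: [0.5411, 0.0472, 0.2096]
tool_rot: [-0.705, 0.058, -0.055, 0.705]
force: [0.4, -0.0, -1.8]
finger_gap: 0.703
flip 1 shift cm [-0.82 -0.23 10.06] rot [-0.0002  0.1095 -0.0046]
tcp [0.54112869 0.04718072 0.20957067] F [ 0.42915937 -0.04643501 -1.78350325] gap 60.02469660942346 q [-1.190e-01  4.710e-01  1.676e+00  1.000e-03  9.990e-01 -1.531e+00] t 5.8833
```

```bash
python3 -m handwheel '[-0.2,-0.1,3,0,0.03,0,6.0, -0.4,-0.2,6,0,0.06,0,6.0, -0.6,-0.2,8,0,0.09,0,6.0, -0.8,-0.2,9.5,0,0.108,0,6.0, -0.82,-0.2,10,0,0.108,0,6.0, -0.82,-0.2,10,0,0.108,0,6.0, -0.82,-0.2,10,0,0.108,0,6.0]'
python3 -c "
from h import *
goto([.549,.1478,.212],-.269,1)
from station import manip
for n in('scene','top'):
    d=manip.snapshot(n);np.savez(n+'4.npz',**d)
s=load('scene4.npz');t=load('top4.npz')
a=[cv2.resize(x[:,:,::-1],(400,400),interpolation=cv2.INTER_CUBIC) for x in(s['frame'][160:270,290:400],t['frame'][220:310,230:320])]
cv2.imwrite('pics/a4.png',np.hstack(a))
"
```

```text
t: 6.47
tcp_pos: [0.5501, 0.1442, 0.2123]
tool_rot: [0.701, -0.094, 0.093, -0.701]
force: [-0.1, -0.7, -1.6]
finger_gap: 0.706
flip 1 shift cm [-0.21  0.03  0.32] rot [ 0.0012  0.0032 -0.002 ]
tcp [0.55014788 0.14417331 0.21233934] F [-0.05495905 -0.67812418 -1.56900392] gap 60.31982400114826 q [ 6.000e-02  4.980e-01  1.612e+00 -1.000e-03  1.035e+00 -1.245e+00] t 6.4667
```

View pics/a4.png

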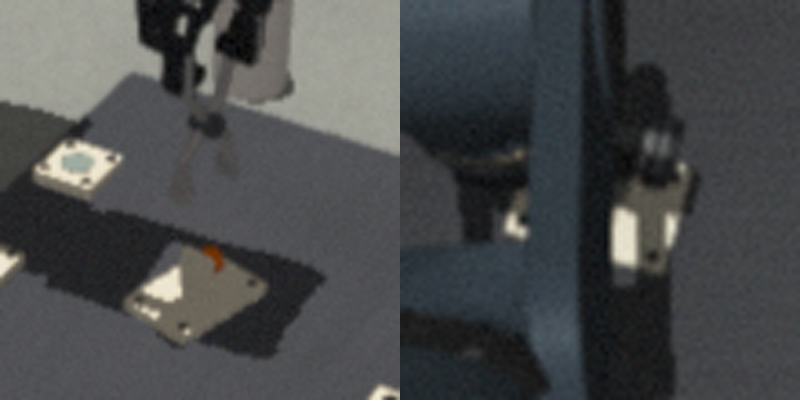

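```bash
cat > pads.py <<'E'
from h import *
import sys
from station import manip
def pads(d,zlo,zhi,tc,box=(290,400,140,270)):
    c=cloud(d,*box);yd=np.array([.266,.964,0]);xd=np.array([.964,-.266,0]);F=np.array([.548,.143,.036])
    rel=c-F;Y=rel@yd;X=rel@xd;z=c[...,2]
    m=(z>zlo)&(z<zhi)&(abs(X)<.03)&(abs(Y)<.05)
    return X[m],Y[m],z[m]
E
python3 - <<'E'
from pads import *
d=load("scene4.npz")
for lo,hi in((.108,.114),(.114,.12),(.12,.126),(.126,.132),(.155,.17)):
    X,Y,z=pads(d,lo,hi,0)
    o=np.argsort(Y);print(lo,len(Y),np.round(Y[o]*1000,1),"X",np.round(X[o]*1000,0))
d=load("scene0.npz")
for lo,hi in((.03,.036),(.036,.042),(.042,.046),(.046,.052)):
    X,Y,z=pads(d,lo,hi,0)
    o=np.argsort(Y);print("B",lo,len(Y),np.round(Y[o]*1000,1),"X",np.round(X[o]*1000,0))
E
```

```text
0.108 23 [-30.4 -30.4 -29.6 -28.3 -27.7 -27.1 -27.  -26.4 -26.2 -25.8 -24.5 -23.8
 -21.4 -18.5  17.9  19.1  19.5  20.2  21.8  22.1  22.9  25.4  25.6] X [10. -4. -1.  5. -3.  0.  7. -1. 10.  9.  1.  1.  9.  6. -3.  2. -1.  2.
  7. -7.  3. 11.  7.]
0.114 24 [-31.9 -30.3 -28.2 -26.2 -25.9 -25.8 -24.9 -23.9 -23.8 -22.9 -22.2  16.3
  17.4  18.2  18.4  18.7  19.1  20.5  20.6  21.3  21.9  22.2  24.2  29.2] X [11. -1.  1. -5. -5.  6.  5.  7.  0. 10.  9. -2. 11.  6. -1. 10. -1.  1.
  8.  4. 10. 13.  8.  7.]
0.12 27 [-28.6 -28.3 -27.7 -27.7 -27.6 -25.6 -25.4 -25.  -24.8 -24.6 -24.5 -22.6
 -22.2 -20.9 -18.7  17.7  17.7  18.9  20.4  20.7  21.5  21.6  21.6  22.
  23.   23.3  27.8] X [ 1.  8. 11. 10.  4. 12.  1. -2. -3. -6.  7. -5.  2. 11.  9. -4.  3. -2.
 -3. 11.  3. 10. -0. -8. -5.  5.  1.]
0.126 15 [-28.1 -27.4 -25.8 -25.4 -25.  -23.9 -22.2 -22.1  15.4  16.2  16.5  16.6
  19.5  20.7  27.7] X [ 4. 10.  2.  5. 11.  3.  5.  5. 12.  4.  4.  7.  8. -0.  0.]
0.155 55 [-14.1 -12.8 -12.3 -11.9 -11.1 -11.1 -10.9 -10.6 -10.4 -10.   -9.6  -9.3
  -9.2  -9.   -9.   -8.5  -8.3  -8.2  -8.2  -7.9  -7.6  -7.6  
[... 751 characters left out ...]
 -5.2 -5.2 -4.8 -4.5 -4.  -4.  -3.5 -1.1
  3.5  7.4 10.4 11.  11.5 12.3 15.6 15.8 15.8 15.9 16.7 18. ] X [ 19.   7.  10.  -1.   9.   2.  12.  -6.   1.  -3. -11.  14.  -4.  15.
  11.  11.  12.  -7.   3.  10.  -0.   7.  11.  -4.  10.  -3.]
B 0.042 26 [-8.1 -7.4 -6.8 -6.6 -6.2 -5.  -4.8 -4.1 -3.9 -3.7 -3.  -2.  -1.4 -0.4
  0.8  2.   2.7  3.3  5.   6.9  7.3  8.3 10.1 10.7 10.9 13.3] X [ 11.   6.  13.  16.  -9.   4.  -7. -11.   3.  -4.  -1. -10.  15. -15.
  -1.  12.   4.   0.   9.   4.  -0.  10.   1.  11.   7.   5.]
B 0.046 15 [-10.7  -9.8  -8.4  -6.7  -6.3  -5.4  -4.2  -3.7  -3.2  -3.   -2.2  -1.8
  -0.8   1.6  12. ] X [ -1.  15.  18.  -2.   9.  15.  10.  -5.  -1.   6.  12. -10.  -4.  -2.
  10.]
```

Measured in the scene view against the wall, the jaw centre sits about 1 mm along the bracket's +y from the fastener. I want about +4.5 mm there, so I'll shift and then go down in stages.

```bash
python3 -m handwheel '[-0.1,0.5,0.2,0,0,0,6.0, -0.1,1.5,0.35,0,0,0,6.0, -0.1,2.5,0.35,0,0,0,6.0, -0.1,3.5,0.35,0,0,0,6.0, -0.1,4.3,0.35,0,0,0,6.0, -0.1,4.8,0.35,0,0,0,6.0, -0.1,4.8,0.35,0,0,0,6.0,-0.1,4.8,0.35,0,0,0,6.0]'
python3 -c "
from pads import *
goto([.549,.1478,.132],-.269,1)
d=manip.snapshot('scene');np.savez('scene5.npz',**d)
crop(d,300,390,180,250,8,'pics/a5.png')
d=load('scene5.npz')
for lo,hi in((.062,.07),(.07,.078)):
    X,Y,z=pads(d,lo,hi,0)
    o=np.argsort(Y);print(lo,len(Y),np.round(Y[o]*1000,1),'X',np.round(X[o]*1000,0))
"
```

```text
t: 7.23
tcp_pos: [0.5509, 0.148, 0.1648]
tool_rot: [0.701, -0.094, 0.094, -0.701]
force: [0.2, 0.5, -1.2]
finger_gap: 0.704
flip 1 shift cm [-0.17  3.28 -0.07] rot [ 0.0003  0.0021 -0.0009]
tcp [0.55085272 0.14799248 0.16475272] F [ 0.24378485  0.50377365 -1.17264685] gap 60.106115900504335 q [ 0.067  0.565  1.649  0.     0.928 -1.237] t 7.2333
0.062 32 [-26.4 -24.8 -23.6 -23.1 -22.2 -22.  -20.9 -20.8 -20.6 -20.4 -20.4 -20.2
 -20.1 -19.  -18.9 -18.5 -18.1 -12.5  18.9  20.8  21.9  22.6  22.9  23.1
  23.5  24.4  24.5  26.3  26.5  26.7  28.9  34.2] X [  2.   4.  -4.  -1.  -6.   1.   0.  11.   7.  -8.  -4.  -4.   3.   9.
   2. -10.   8.   6.   6.   4.   3.  -1.  -1.   9.  -6.   0.   4.  10.
  -9.   9.   7.   6.]
0.07 27 [-23.  -22.6 -22.4 -21.5 -21.5 -21.3 -21.  -20.5 -20.  -19.6 -18.6 -17.7
 -16.9  19.6  20.9  22.   22.9  23.2  23.7  23.8  23.9  24.4  25.2  25.2
  26.1  28.2  32.5] X [ 2.  1.  8.  4.  7. -0.  7. 10. -5.  2.  8.  7. 10.  1.  7.  6.  8.  9.
 -3. -3. -7.  0. -1.  7.  9.  7.  3.]
```

View pics/a5.png

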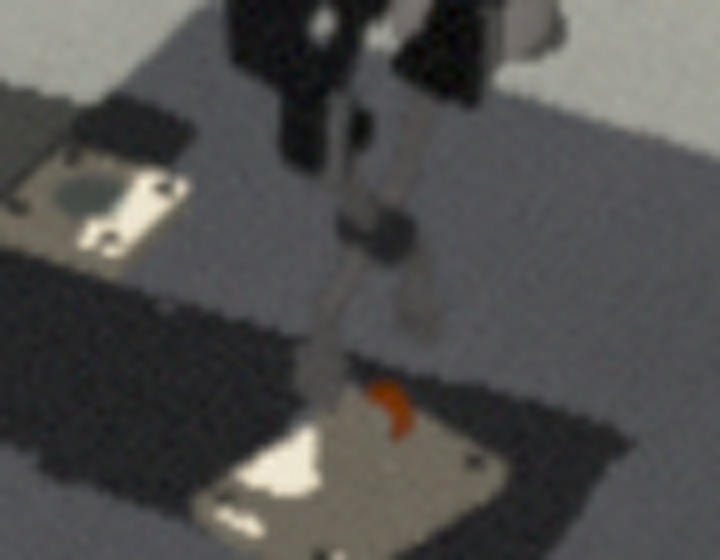

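The jaws straddle the wall and cap, with the cap at (390,408) in the crop, and the jaw centre is at about +5 mm. I'll finish going down.

```bash
python3 -m handwheel '[-0.05,0.6,-0.05,0,0,0,6.0, -0.1,1.2,-0.05,0,0,0,6.0, -0.1,1.8,-0.05,0,0,0,6.0, -0.1,2.4,-0.05,0,0,0,6.0, -0.1,2.9,-0.05,0,0,0,6.0, -0.1,3.2,-0.05,0,0,0,6.0, -0.1,3.2,-0.05,0,0,0,6.0,-0.1,3.2,-0.05,0,0,0,6.0]'
python3 -c "
from pads import *
goto([.549,.1478,.132],-.269,1)
d=manip.snapshot('scene');np.savez('scene6.npz',**d)
crop(d,300,390,180,250,8,'pics/a6.png')
"
```

```text
t: 7.95
tcp_pos: [0.5499, 0.1478, 0.133]
tool_rot: [0.701, -0.094, 0.094, -0.701]
force: [0.1, -0.8, -1.6]
finger_gap: 0.707
flip 1 shift cm [-0.08  0.1  -0.02] rot [ 0.0002  0.0022 -0.0004]
tcp [0.54987164 0.14779211 0.1330221 ] F [ 0.14463171 -0.80552385 -1.60566405] gap 60.34720863540246 q [ 0.066  0.612  1.674 -0.     0.856 -1.238] t 7.95
```

View pics/a6.png

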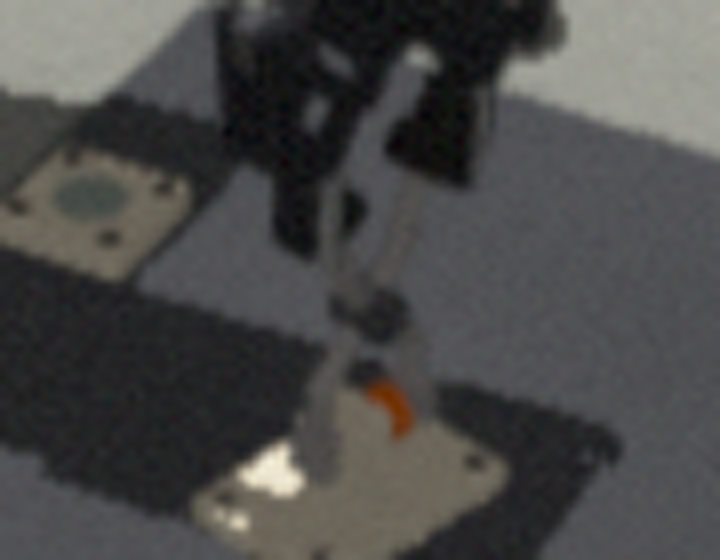

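Pads flank the cap with no contact force. Now I'll close step by step, feeling for the boss and the cap.

```bash
python3 -m handwheel '[0,0,0,0,0,0,5.9,0,0,0,0,0,0,5.8,0,0,0,0,0,0,5.7,0,0,0,0,0,0,5.65,0,0,0,0,0,0,5.65,0,0,0,0,0,0,5.65]' 20
python3 -m handwheel '[0,0,0,0,0,0,5.6,0,0,0,0,0,0,5.5,0,0,0,0,0,0,5.4,0,0,0,0,0,0,5.4,0,0,0,0,0,0,5.4]' 20

```

```text
t: 8.5
tcp_pos: [0.5499, 0.1478, 0.1334]
tool_rot: [-0.701, 0.094, -0.094, 0.701]
force: [-1.0, -0.9, -1.4]
finger_gap: 0.666
t: 8.92
tcp_pos: [0.5499, 0.1478, 0.1333]
tool_rot: [0.701, -0.094, 0.094, -0.701]
force: [0.6, -0.1, -1.5]
finger_gap: 0.634
```

```bash
python3 -m handwheel '[0,0,0,0,0,0,5.3,0,0,0,0,0,0,5.2,0,0,0,0,0,0,5.2,0,0,0,0,0,0,5.2]' 20
python3 -m handwheel '[0,0,0,0,0,0,5.1,0,0,0,0,0,0,5.0,0,0,0,0,0,0,5.0,0,0,0,0,0,0,5.0]' 20

```

```text
t: 9.25
tcp_pos: [0.5499, 0.1478, 0.1333]
tool_rot: [0.701, -0.094, 0.094, -0.701]
force: [0.1, 0.7, -1.8]
finger_gap: 0.61
t: 9.58
tcp_pos: [0.5499, 0.1478, 0.1333]
tool_rot: [0.701, -0.094, 0.094, -0.701]
force: [0.3, 0.3, -2.1]
finger_gap: 0.588
```

```bash
python3 -m handwheel '[0,0,0,0,0,0,4.9,0,0,0,0,0,0,4.9,0,0,0,0,0,0,4.9]' 20
python3 -m handwheel '[0,0,0,0,0,0,4.8,0,0,0,0,0,0,4.8,0,0,0,0,0,0,4.8]' 20
python3 -m handwheel '[0,0,0,0,0,0,4.7,0,0,0,0,0,0,4.7,0,0,0,0,0,0,4.7]' 20

```

```text
t: 9.83
tcp_pos: [0.5499, 0.1478, 0.1333]
tool_rot: [-0.701, 0.094, -0.094, 0.701]
force: [0.6, 0.4, -1.7]
finger_gap: 0.576
t: 10.08
tcp_pos: [0.5499, 0.1478, 0.1333]
tool_rot: [0.701, -0.094, 0.094, -0.701]
force: [0.4, -0.2, -0.9]
finger_gap: 0.564
t: 10.33
tcp_pos: [0.5499, 0.1478, 0.1333]
tool_rot: [-0.701, 0.094, -0.094, 0.701]
force: [0.3, 0.4, -0.5]
finger_gap: 0.555
```

```bash
python3 -m handwheel '[0,0,0,0,0,0,4.65,0,0,0,0,0,0,4.65,0,0,0,0,0,0,4.65]' 20
python3 -m handwheel '[0,0,0,0,0,0,4.6,0,0,0,0,0,0,4.6,0,0,0,0,0,0,4.6,0,0,0,0,0,0,4.6]' 20
python3 -c "
from pads import *
goto([.549,.1478,.132],-.269,1)
d=manip.snapshot('scene');np.savez('scene7.npz',**d)
crop(d,300,390,180,250,8,'pics/a7.png')"

```

```text
t: 10.58
tcp_pos: [0.55, 0.1479, 0.1333]
tool_rot: [-0.701, 0.094, -0.094, 0.701]
force: [-0.5, 0.5, -0.5]
finger_gap: 0.545
t: 10.92
tcp_pos: [0.55, 0.1479, 0.1334]
tool_rot: [-0.701, 0.094, -0.094, 0.701]
force: [0.4, 0.0, -0.9]
finger_gap: 0.543
flip 1 shift cm [-0.09  0.14 -0.04] rot [-0.0002  0.0021  0.0001]
tcp [0.54995873 0.14792388 0.13335169] F [ 0.42503841  0.03000888 -0.91294243] gap 46.364551732892544 q [ 0.067  0.611  1.674  0.     0.856 -1.238] t 10.9167
```

View pics/a7.png

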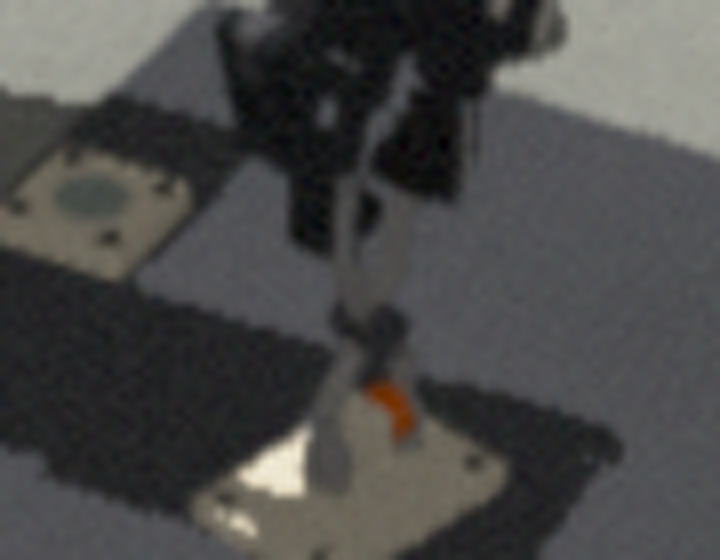

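The +y pad looks close to the cap. There is still no clear lateral force, so I'll keep closing.

```bash
python3 -m handwheel '[0,0,0,0,0,0,4.55,0,0,0,0,0,0,4.55,0,0,0,0,0,0,4.55]' 20
python3 -m handwheel '[0,0,0,0,0,0,4.5,0,0,0,0,0,0,4.5,0,0,0,0,0,0,4.5]' 20
python3 -m handwheel '[0,0,0,0,0,0,4.4,0,0,0,0,0,0,4.4,0,0,0,0,0,0,4.4,0,0,0,0,0,0,4.4]' 20

```

```text
t: 11.22
tcp_pos: [0.55, 0.1479, 0.1333]
tool_rot: [-0.701, 0.094, -0.094, 0.701]
force: [0.4, 1.9, -0.4]
finger_gap: 0.532
t: 11.47
tcp_pos: [0.55, 0.148, 0.1333]
tool_rot: [-0.701, 0.094, -0.094, 0.701]
force: [0.2, 1.6, -0.6]
finger_gap: 0.53
t: 11.8
tcp_pos: [0.55, 0.148, 0.1332]
tool_rot: [-0.701, 0.094, -0.094, 0.701]
force: [0.4, 3.2, -2.5]
finger_gap: 0.518
```

Lateral force is now about 3 N along +y, so the cap jaw is touching. I'll shift the tool that way to balance it.

```bash
python3 -m handwheel '[0,0,0.05,0,0,0,4.4,0,0,0.1,0,0,0,4.4,0,0,0.1,0,0,0,4.4,0,0,0.1,0,0,0,4.4]' 20
python3 -m handwheel '[0,0,0.05,0,0,0,4.4,0,0,0.1,0,0,0,4.4,0,0,0.1,0,0,0,4.4,0,0,0.1,0,0,0,4.4]' 20

```

```text
t: 12.13
tcp_pos: [0.55, 0.1485, 0.1333]
tool_rot: [0.701, -0.094, 0.094, -0.701]
force: [1.2, 1.0, -2.4]
finger_gap: 0.52
t: 12.47
tcp_pos: [0.5501, 0.1492, 0.1332]
tool_rot: [0.701, -0.094, 0.094, -0.7]
force: [-0.1, -2.0, -0.9]
finger_gap: 0.518
```

```bash
python3 -m handwheel '[0,0,-0.03,0,0,0,4.4,0,0,-0.06,0,0,0,4.35,0,0,-0.06,0,0,0,4.3,0,0,-0.06,0,0,0,4.3,0,0,-0.06,0,0,0,4.3]' 20
python3 -m handwheel '[0,0,0,0,0,0,4.25,0,0,0,0,0,0,4.2,0,0,0,0,0,0,4.2,0,0,0,0,0,0,4.2]' 20
python3 -m handwheel '[0,0,0,0,0,0,4.15,0,0,0,0,0,0,4.1,0,0,0,0,0,0,4.1,0,0,0,0,0,0,4.1]' 20

```

```text
t: 12.88
tcp_pos: [0.5503, 0.149, 0.1335]
tool_rot: [0.701, -0.094, 0.094, -0.701]
force: [-0.5, -0.8, -0.9]
finger_gap: 0.504
t: 13.22
tcp_pos: [0.5504, 0.149, 0.1336]
tool_rot: [0.701, -0.094, 0.094, -0.701]
force: [-0.4, -1.6, 1.9]
finger_gap: 0.498
t: 13.55
tcp_pos: [0.5505, 0.1491, 0.1336]
tool_rot: [0.701, -0.094, 0.094, -0.701]
force: [-0.4, -2.5, 4.9]
finger_gap: 0.502
```

It has stalled at about 42.7 mm at 20 N, so both sides are in contact. I'll raise the grip in small steps.

```bash
python3 -m handwheel '[0,0,-0.05,0,0,0,4.1,0,0,-0.05,0,0,0,4.1,0,0,-0.05,0,0,0,4.1]' 22
python3 -m handwheel '[0,0,0,0,0,0,4.1,0,0,0,0,0,0,4.1,0,0,0,0,0,0,4.1]' 23
python3 -m handwheel '[0,0,0,0,0,0,4.1,0,0,0,0,0,0,4.1,0,0,0,0,0,0,4.1]' 24
python3 -m handwheel '[0,0,0,0,0,0,4.1,0,0,0,0,0,0,4.1,0,0,0,0,0,0,4.1]' 25

```

```text
t: 13.8
tcp_pos: [0.5505, 0.1489, 0.1336]
tool_rot: [-0.701, 0.094, -0.094, 0.701]
force: [-0.9, -1.4, 5.2]
finger_gap: 0.497
t: 14.05
tcp_pos: [0.5505, 0.1489, 0.1336]
tool_rot: [-0.701, 0.094, -0.094, 0.701]
force: [-0.4, -1.5, 5.3]
finger_gap: 0.498
t: 14.3
tcp_pos: [0.5505, 0.1489, 0.1337]
tool_rot: [-0.701, 0.094, -0.094, 0.701]
force: [-1.4, -2.5, 5.3]
finger_gap: 0.502
t: 14.55
tcp_pos: [0.5505, 0.1489, 0.1337]
tool_rot: [-0.701, 0.094, -0.094, 0.701]
force: [-0.5, -1.6, 6.6]
finger_gap: 0.5
```

```bash
python3 -m handwheel '[0,0,0,0,0,0,4.0,0,0,0,0,0,0,4.0,0,0,0,0,0,0,4.0]' 24
python3 -m handwheel '[0,0,0,0,0,0,3.9,0,0,0,0,0,0,3.9,0,0,0,0,0,0,3.9]' 24
python3 -m handwheel '[0,0,0,0,0,0,3.8,0,0,0,0,0,0,3.8,0,0,0,0,0,0,3.8]' 24

```

```text
t: 14.8
tcp_pos: [0.5505, 0.1489, 0.1337]
tool_rot: [-0.701, 0.094, -0.094, 0.701]
force: [-0.6, -2.0, 5.7]
finger_gap: 0.495
t: 15.05
tcp_pos: [0.5505, 0.1489, 0.1337]
tool_rot: [-0.701, 0.094, -0.094, 0.701]
force: [-0.7, -1.7, 5.6]
finger_gap: 0.497
t: 15.3
tcp_pos: [0.5505, 0.1489, 0.1337]
tool_rot: [-0.701, 0.094, -0.094, 0.701]
force: [0.2, -1.7, 6.7]
finger_gap: 0.498
```

```bash
python3 -m handwheel '[0,0,0,0,0,0,3.8,0,0,0,0,0,0,3.8,0,0,0,0,0,0,3.8]' 25
python3 -m handwheel '[0,0,0,0,0,0,3.8,0,0,0,0,0,0,3.8,0,0,0,0,0,0,3.8]' 25.7
python3 -m handwheel '[0,0,0,0,0,0,3.8,0,0,0,0,0,0,3.8,0,0,0,0,0,0,3.8]' 26.4

```

```text
t: 15.55
tcp_pos: [0.5505, 0.1489, 0.1337]
tool_rot: [-0.701, 0.094, -0.094, 0.701]
force: [-0.8, -2.8, 5.7]
finger_gap: 0.498
t: 15.8
tcp_pos: [0.5505, 0.1489, 0.1337]
tool_rot: [-0.701, 0.094, -0.094, 0.701]
force: [-0.9, -1.7, 6.3]
finger_gap: 0.498
t: 16.05
tcp_pos: [0.5506, 0.1488, 0.1338]
tool_rot: [-0.701, 0.094, -0.094, 0.701]
force: [-0.9, -2.2, 7.2]
finger_gap: 0.495
```

```bash
python3 -m handwheel '[0,0,-0.03,0,0,0,3.8,0,0,-0.05,0,0,0,3.8,0,0,-0.05,0,0,0,3.8]' 26.4
python3 -m handwheel '[0,0,0,0,0,0,3.8,0,0,0,0,0,0,3.8,0,0,0,0,0,0,3.8]' 27
python3 -m handwheel '[0,0,0,0,0,0,3.8,0,0,0,0,0,0,3.8,0,0,0,0,0,0,3.8]' 27.5
python3 -c "
from pads import *
goto([.549,.1478,.132],-.269,1)
d=manip.snapshot('scene');np.savez('scene8.npz',**d)
crop(d,300,390,180,250,8,'pics/a8.png')"

```

```text
t: 16.3
tcp_pos: [0.55, 0.1478, 0.1336]
tool_rot: [0.701, -0.094, 0.094, -0.701]
force: [-0.4, -3.2, 6.1]
finger_gap: 0.444
t: 16.55
tcp_pos: [0.5501, 0.1476, 0.1336]
tool_rot: [0.701, -0.094, 0.094, -0.7]
force: [-1.3, -4.5, 6.4]
finger_gap: 0.449
t: 16.8
tcp_pos: [0.5501, 0.1476, 0.1336]
tool_rot: [0.701, -0.094, 0.094, -0.7]
force: [-1.3, -4.5, 6.4]
finger_gap: 0.447
flip 1 shift cm [-0.11  0.16 -0.01] rot [0.0011 0.0028 0.0004]
tcp [0.5500711  0.14762385 0.13357894] F [-1.25981977 -4.49571306  6.42336881] gap 38.21023958420408 q [ 6.700e-02  6.110e-01  1.674e+00 -1.000e-03  8.570e-01 -1.237e+00] t 16.8
```

View pics/a8.png

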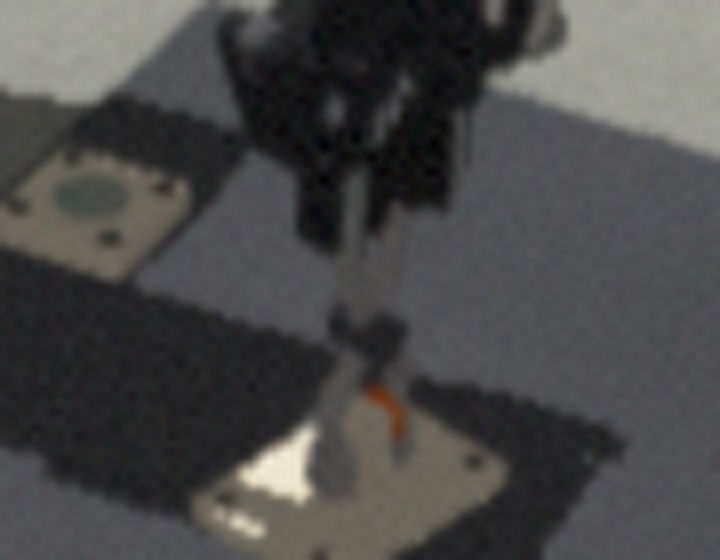

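The cap gave way and the fingers are now at the commanded 38 mm. I'll recentre and close a little further at lower force.

```bash
python3 -m handwheel '[0,0,-0.05,0,0,0,3.8,0,0,-0.1,0,0,0,3.8,0,0,-0.13,0,0,0,3.8,0,0,-0.13,0,0,0,3.8]' 24
python3 -m handwheel '[0,0,0,0,0,0,3.75,0,0,0,0,0,0,3.7,0,0,0,0,0,0,3.7]' 24
python3 -m handwheel '[0,0,0,0,0,0,3.65,0,0,0,0,0,0,3.6,0,0,0,0,0,0,3.6]' 24

```

```text
t: 17.18
tcp_pos: [0.55, 0.1471, 0.1335]
tool_rot: [-0.701, 0.094, -0.094, 0.701]
force: [-1.0, -2.8, 5.0]
finger_gap: 0.449
t: 17.43
tcp_pos: [0.5501, 0.1469, 0.1339]
tool_rot: [-0.701, 0.094, -0.094, 0.701]
force: [-0.4, -2.7, 7.9]
finger_gap: 0.444
t: 17.68
tcp_pos: [0.5503, 0.1467, 0.1342]
tool_rot: [0.701, -0.093, 0.094, -0.701]
force: [-0.8, -4.2, 9.3]
finger_gap: 0.426
```

```bash
python3 -m handwheel '[0,-0.05,-0.05,0,0,0,3.6,0,-0.1,-0.1,0,0,0,3.55,0,-0.1,-0.1,0,0,0,3.5,0,-0.1,-0.1,0,0,0,3.5]' 24
python3 -m handwheel '[0,0,0,0,0,0,3.45,0,0,0,0,0,0,3.4,0,0,0,0,0,0,3.4]' 24
python3 -m handwheel '[0,0,0,0,0,0,3.35,0,0,0,0,0,0,3.3,0,0,0,0,0,0,3.3]' 24
python3 -c "
from pads import *
goto([.549,.1478,.132],-.269,1)
d=manip.snapshot('scene');np.savez('scene9.npz',**d)
crop(d,300,390,180,250,8,'pics/a9.png')"

```

```text
t: 18.02
tcp_pos: [0.5499, 0.1461, 0.1347]
tool_rot: [-0.701, 0.094, -0.095, 0.701]
force: [-0.7, -1.8, 6.9]
finger_gap: 0.42
t: 18.27
tcp_pos: [0.5499, 0.1461, 0.1348]
tool_rot: [-0.701, 0.094, -0.094, 0.701]
force: [-0.7, -1.6, 7.5]
finger_gap: 0.409
t: 18.52
tcp_pos: [0.5499, 0.1461, 0.1348]
tool_rot: [-0.701, 0.094, -0.094, 0.701]
force: [-1.2, -2.8, 7.3]
finger_gap: 0.408
flip 1 shift cm [-0.13  0.28  0.14] rot [-0.0005  0.0022  0.0012]
tcp [0.54988495 0.14606632 0.1348356 ] F [-1.18532299 -2.83386221  7.26216115] gap 34.88410938936751 q [ 0.063  0.608  1.675  0.     0.857 -1.241] t 18.5167
```

View pics/a9.png

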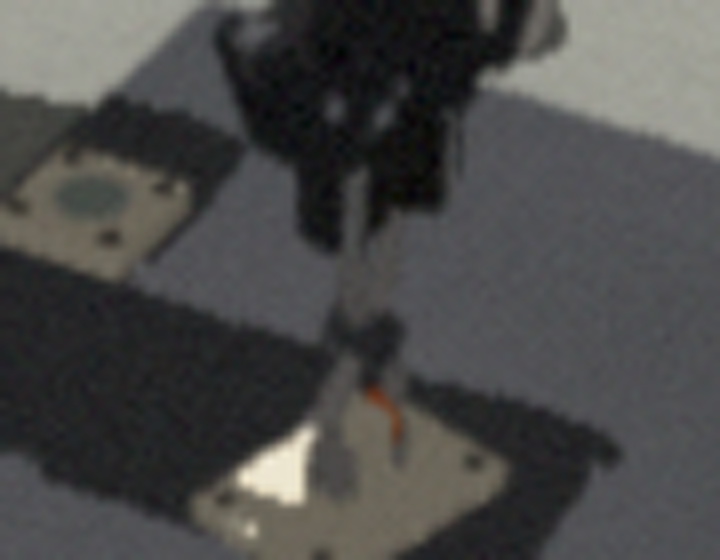

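It has stalled at 34.9 mm after about 7 mm of travel, and only a thin orange sliver is left at (385,405), so the cap appears home. I'll open back to the carry width.

```bash
python3 -m handwheel '[0,0,0,0,0,0,3.6,0,0,0.05,0,0,0,4,0,0,0.1,0,0,0,4.4,0,0,0.15,0,0,0,4.8,0,0,0.2,0,0,0,5.2,0,0,0.2,0,0,0,5.6,0,0,0.2,0,0,0,5.9,0,0,0.2,0,0,0,6.0,0,0,0.2,0,0,0,6.0]' 25
python3 -c "
from pads import *
goto([.549,.1478,.132],-.269,1)
d=manip.snapshot('scene');np.savez('scene10.npz',**d)
crop(d,300,390,180,250,8,'pics/a10.png')"

```

```text
t: 19.32
tcp_pos: [0.5499, 0.1479, 0.1343]
tool_rot: [-0.701, 0.094, -0.094, 0.701]
force: [-0.4, -0.4, -1.0]
finger_gap: 0.7
flip 1 shift cm [-0.09  0.23 -0.04] rot [-0.      0.0022 -0.0001]
tcp [0.54992889 0.14793557 0.13426437] F [-0.38970513 -0.39000148 -1.01029165] gap 59.74316067150758 q [ 0.067  0.61   1.673  0.     0.859 -1.237] t 19.3167
```

View pics/a10.png

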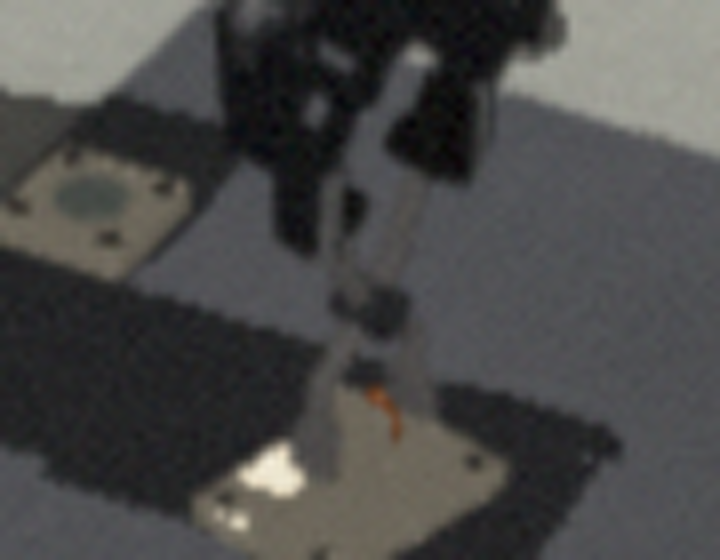

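The jaws are open and the cap has stayed in: the sliver is much thinner than before. I'll lift out.

```bash
python3 -m handwheel '[0,-0.7,0,0,0,0,6.0,0,-1.5,0,0,0,0,6.0,0,-2.5,0,0,0,0,6.0,0,-4,0,0,0,0,6.0,0,-5.5,0,0,0,0,6.0,0,-7,0,0,0,0,6.0,0,-8,0,0,0,0,6.0,0,-8,-0.5,0,0,0,6.0]'
python3 -c "
from pads import *
goto([.533,-.2555,.212],.14,1)
d=manip.snapshot('scene');np.savez('scene11.npz',**d)
crop(d,290,400,150,260,5,'pics/a11.png')"

```

```text
t: 20.03
tcp_pos: [0.5506, 0.1437, 0.2176]
tool_rot: [-0.7, 0.091, -0.096, 0.701]
force: [0.3, 1.6, -0.9]
finger_gap: 0.704
flip 1 shift cm [  8.79   0.52 -38.98] rot [-0.0012 -0.4059  0.007 ]
tcp [0.55058716 0.14370611 0.217625  ] F [ 0.33072118  1.62658346 -0.8991871 ] gap 60.11419314232039 q [ 0.059  0.488  1.612  0.     1.034 -1.246] t 20.0333
```

View pics/a11.png

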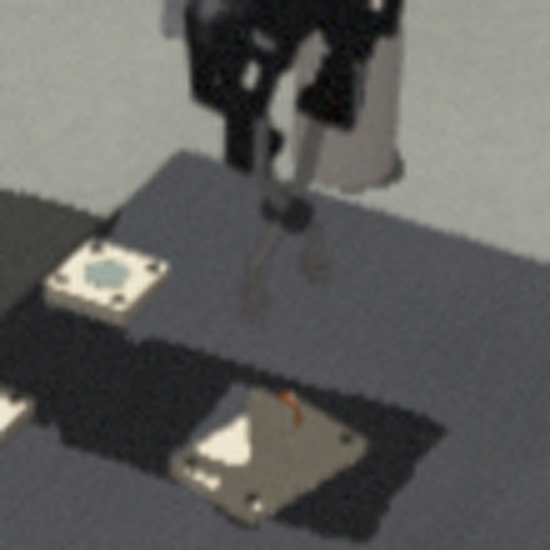

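The cap is still home and the pliers hang straight. I'll carry them back.

```bash
python3 -m handwheel '[0.5,0,-2.5,0,-0.03,0,6.0, 1.2,0,-5.5,0,-0.06,0,6.0, 1.9,0,-8.5,0,-0.09,0,6.0, 2.6,0,-11.5,0,-0.12,0,6.0, 3.3,0,-14.5,0,-0.15,0,6.0, 4,0,-17.5,0,-0.18,0,6.0, 4.7,0,-20.5,0,-0.21,0,6.0, 5.4,0,-23.5,0,-0.24,0,6.0, 6,0,-26.5,0,-0.27,0,6.0, 6.5,0,-29,0,-0.3,0,6.0]'
python3 -c "
from h import *
goto([.533,-.2555,.212],.14,1)"
```

```text
t: 20.92
tcp_pos: [0.5339, -0.1559, 0.2134]
tool_rot: [-0.707, -0.011, 0.012, 0.707]
force: [0.1, -0.0, -1.1]
finger_gap: 0.706
flip 1 shift cm [-0.42  0.14 -9.95] rot [-0.0005 -0.1064 -0.0016]
tcp [ 0.53385331 -0.1559196   0.21340734] F [ 0.08820635 -0.00561125 -1.09354105] gap 60.26680416691437 q [-4.850e-01  4.800e-01  1.642e+00 -1.000e-03  1.020e+00 -2.089e+00] t 20.9167
```

```bash
python3 -m handwheel '[-0.1,0,-3,0,-0.03,0,6.0, -0.2,0,-6,0,-0.06,0,6.0, -0.3,0,-8.5,0,-0.09,0,6.0, -0.4,0,-9.8,0,-0.105,0,6.0, -0.42,0,-9.85,0,-0.105,0,6.0, -0.42,0,-9.85,0,-0.105,0,6.0, -0.42,0,-9.85,0,-0.105,0,6.0]'
python3 -c "
from h import *
goto([.5332,-.2556,.14],.14,1)
from station import manip
d=manip.snapshot('scene');np.savez('scene12.npz',**d)
crop(d,190,320,220,350,5,'pics/a12.png')
d=load('scene12.npz')
c=cloud(d,190,320,200,350);yd=np.array([-.14,.99,0]);xd=np.array([.99,.14,0]);r=c-np.array([.5314,-.2546,0]);X=r@xd*1000;Y=r@yd*1000;z=c[...,2]
for lo,hi in((.11,.12),(.12,.128),(.15,.17),(.036,.05)):
    m=(z>lo)&(z<hi)&(abs(X)<30)&(abs(Y)<50);o=np.argsort(Y[m]);print(lo,m.sum(),np.round(Y[m][o],0).astype(int),'X',np.percentile(X[m],[2,50,98]).round(1))
"
```

```text
t: 21.5
tcp_pos: [0.5331, -0.2511, 0.2135]
tool_rot: [-0.705, -0.048, 0.049, 0.706]
force: [0.6, -0.2, -1.2]
finger_gap: 0.701
flip 1 shift cm [-0.04  7.35 -0.46] rot [-0.0022 -0.0021 -0.0016]
tcp [ 0.53310667 -0.25110723  0.21353713] F [ 0.55357619 -0.19843292 -1.23560905] gap 59.854306610715284 q [-6.300e-01  5.220e-01  1.558e+00  1.000e-03  1.064e+00 -2.339e+00] t 21.5
0.11 56 [-29 -28 -28 -28 -28 -27 -27 -27 -27 -27 -27 -26 -26 -26 -26 -26 -26 -26
 -26 -25 -25 -25 -25 -24 -23 -23 -23 -23 -22 -20 -20 -18 -17  18  20  20
  20  20  21  21  22  22  22  22  22  22  23  23  23  24  25  26  27  27
  27  32] X [-5.4  4.7  9.1]
0.12 50 [-27 -27 -27 -26 -26 -26 -26 -25 -25 -25 -25 -25 -25 -24 -24 -24 -23 -22
 -20 -20 -20 -18 -17 -17  17  17  18  18  19  19  19  20  20  20  20  21
  21  21  21  21  22  23  23  23  24  26  26  26  26  27] X [-5.6  3.2  9.1]
0.15 95 [-20 -18 -18 -17 -16 -15 -15 -15 -14 -14 -14 -13 -13 -12 -12 -12 -11 -11
 -11 -11 -11 -10  -9  -9  -9  -9  -9  -9  -8  -8  -8  -8  -8  -8  -7  -7
  -7  -7  -7  -7  -7  -7  -7  -6  -6  -6  -6  -6  -6  -6  -6  -6  -6  -6
  -6  -6  -
[... 384 characters left out ...]
 -36 -36 -35 -35 -35
 -33 -33 -33 -32 -31 -31 -30 -30 -30 -29 -29 -29 -28 -27 -25 -25 -25 -25
 -24 -23 -22 -21 -21 -21 -20 -20 -20 -19 -19 -19 -18 -17 -17 -16 -16 -16
 -15 -14 -14 -13 -13 -13 -12 -12 -11 -10 -10 -10 -10 -10  -8  -7  -7  -7
  -7  -6  -6  -6  -5  -5  -5  -5  -3  -3  -3  -2  -1  -1  -1   0   1   1
   1   2   3   4   4   4   5   5   5   6   6   7   7   8   8   8   9  10
  11  11  11  12  12  13  13  15  15  16  16  17  18  18  18  19  19  20
  20  20  20  21  21  22  22  23  23  24  25  25  25  26  26  27  27  27
  28  28  28  29  29  29  29  29  30  30  30  30  30  30  30  30  30  31
  31  31  31  31  31  31  31  31  32  32  32  32  32  33  34  34  36  37] X [-14.9   1.5  17.3]
```

View pics/a12.png

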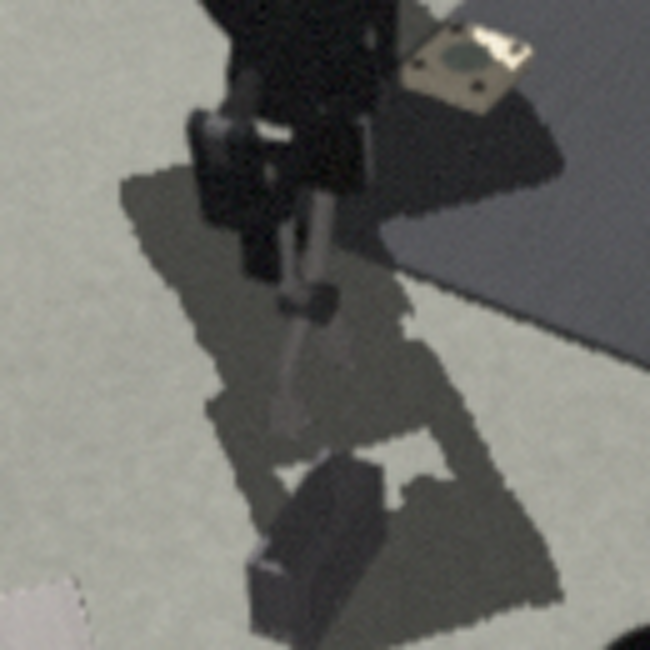

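Measured against the stand rim, the pliers are about 5 to 6 mm too far along +y and good along x. I'll correct that and go down to the rim.

```bash
python3 -m handwheel '[-0.04,1.5,-0.3,0,0,0,6.0, -0.04,3,-0.5,0,0,0,6.0, -0.04,4.2,-0.52,0,0,0,6.0, -0.04,5,-0.52,0,0,0,6.0, -0.04,5.4,-0.52,0,0,0,6.0,-0.04,5.4,-0.52,0,0,0,6.0,-0.04,5.4,-0.52,0,0,0,6.0]'
python3 -c "
from h import *
goto([.5332,-.2558,.14],.14,1)
from station import manip
d=manip.snapshot('scene');np.savez('scene13.npz',**d)
crop(d,210,300,260,350,6,'pics/a13.png')
"
```

```text
t: 22.13
tcp_pos: [0.5345, -0.2571, 0.1606]
tool_rot: [0.705, 0.049, -0.049, -0.705]
force: [0.8, 0.1, -1.0]
finger_gap: 0.703
flip 1 shift cm [-0.11  2.06  0.15] rot [ 0.0001 -0.0011  0.0002]
tcp [ 0.53450785 -0.25713854  0.1605552 ] F [ 0.84729138  0.12216182 -0.97220071] gap 60.003216022425796 q [-0.637  0.596  1.595  0.     0.95  -2.346] t 22.1333
```

View pics/a13.png

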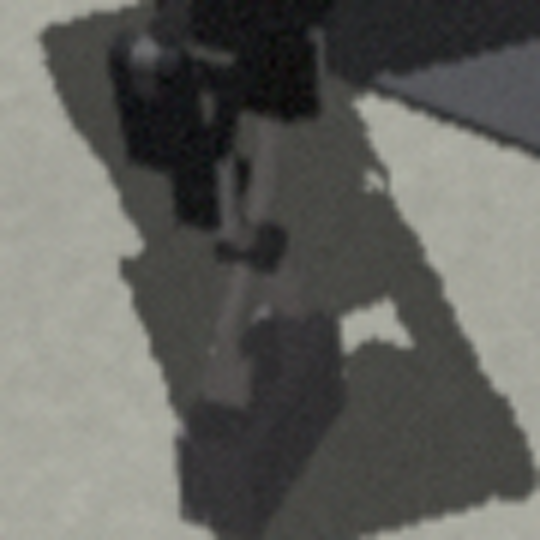

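The pads are just above the pocket. I'll trim x by −1.2 mm and insert slowly.

```bash
python3 -m handwheel '[-0.08,0.4,0.1,0,0,0,6.0, -0.12,0.8,0.1,0,0,0,6.0, -0.12,1.2,0.1,0,0,0,6.0, -0.12,1.6,0.1,0,0,0,6.0, -0.12,2,0.1,0,0,0,6.0,-0.12,2,0.1,0,0,0,6.0]'
python3 -m handwheel '[0,0.4,0,0,0,0,6.0, 0,0.8,0,0,0,0,6.0, 0,1.2,0,0,0,0,6.0,0,1.2,0,0,0,0,6.0]'

```

```text
t: 22.68
tcp_pos: [0.5324, -0.2565, 0.1393]
tool_rot: [-0.705, -0.048, 0.049, 0.706]
force: [-0.6, -0.8, -1.9]
finger_gap: 0.705
t: 23.02
tcp_pos: [0.5324, -0.2564, 0.1273]
tool_rot: [-0.705, -0.048, 0.049, 0.706]
force: [0.4, 0.1, -1.8]
finger_gap: 0.705
```

No resistance on the way into the pocket. I'll lower to the floor.

```bash
python3 -m handwheel '[0,0.4,0,0,0,0,6.0, 0,0.8,0,0,0,0,6.0, 0,1.2,0,0,0,0,6.0,0,1.5,0,0,0,0,6.0,0,1.5,0,0,0,0,6.0]'
python3 -m handwheel '[0,0.2,0,0,0,0,6.0, 0,0.4,0,0,0,0,6.0, 0,0.4,0,0,0,0,6.0]'

```

```text
t: 23.43
tcp_pos: [0.5325, -0.2565, 0.1125]
tool_rot: [-0.705, -0.048, 0.049, 0.706]
force: [0.1, 0.7, -0.9]
finger_gap: 0.702
t: 23.68
tcp_pos: [0.5328, -0.2567, 0.109]
tool_rot: [-0.705, -0.049, 0.049, 0.706]
force: [-0.1, -0.2, -0.8]
finger_gap: 0.702
```

```bash
python3 -m handwheel '[0,0.2,0,0,0,0,6.0, 0,0.3,0,0,0,0,6.0, 0,0.3,0,0,0,0,6.0]'
python3 -c "
from h import *
goto([.5332,-.2558,.105],.14,1)
from station import manip
d=manip.snapshot('scene')
crop(d,210,300,260,350,6,'pics/a14.png')
"
```

```text
t: 23.93
tcp_pos: [0.534, -0.2569, 0.1083]
tool_rot: [0.706, 0.05, -0.048, -0.705]
force: [-1.5, 1.7, 8.3]
finger_gap: 0.703
flip 1 shift cm [-0.06  0.33  0.12] rot [ 0.0012 -0.0022  0.0024]
tcp [ 0.5339634  -0.25686453  0.10825615] F [-1.54895375  1.74245279  8.25045777] gap 60.06088445099463 q [-6.370e-01  6.720e-01  1.630e+00  1.000e-03  8.370e-01 -2.347e+00] t 23.9333
```

View pics/a14.png

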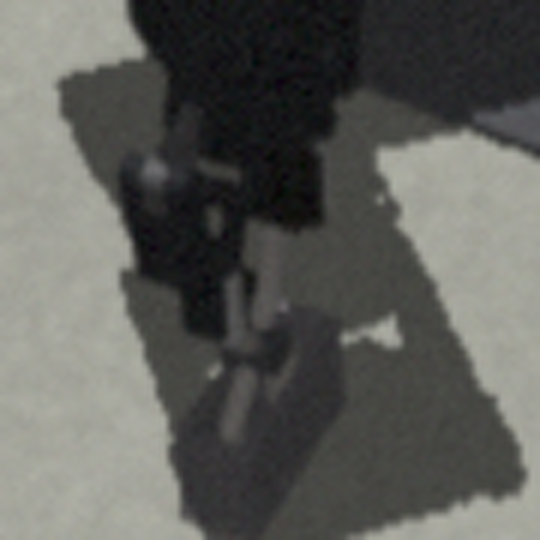

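The pliers are on the floor at the same TCP height as at pick-up (0.108 m), with about 8 N upward. I'll ease off and open slowly.

```bash
python3 -m handwheel '[0,-0.2,0,0,0,0,6.0, 0,-0.2,0,0,0,0,6.1, 0,-0.2,0,0,0,0,6.2,0,-0.2,0,0,0,0,6.3,0,-0.2,0,0,0,0,6.5,0,-0.2,0,0,0,0,6.8,0,-0.2,0,0,0,0,7.4,0,-0.2,0,0,0,0,8,0,-0.2,0,0,0,0,8.5,0,-0.2,0,0,0,0,8.5]'
python3 -c "
from h import *
goto([.5332,-.2558,.2],.14,1)
from station import manip
d=manip.snapshot('scene')
crop(d,210,300,260,350,6,'pics/a15.png')
"
```

```text
t: 24.82
tcp_pos: [0.5329, -0.2568, 0.1083]
tool_rot: [0.705, 0.049, -0.049, -0.705]
force: [0.5, 0.1, -0.3]
finger_gap: 0.996
flip 1 shift cm [ 0.04 -9.17  0.09] rot [ 0.     -0.0018  0.    ]
tcp [ 0.53293692 -0.25676707  0.10830817] F [ 0.48050167  0.14012914 -0.25938655] gap 85.03074070209094 q [-0.638  0.671  1.631 -0.     0.839 -2.347] t 24.8167
```

View pics/a15.png

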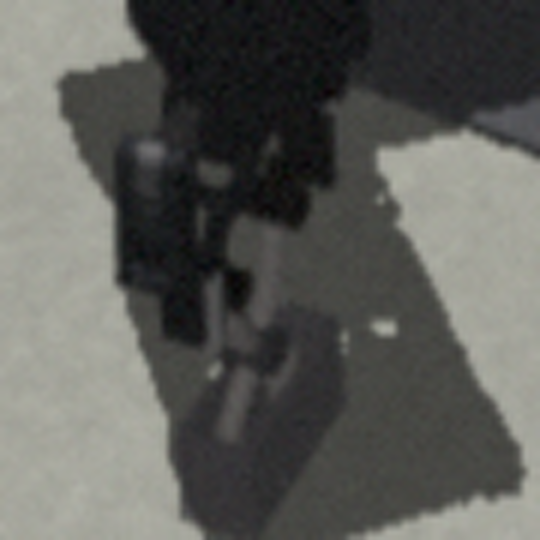

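Released, with the pliers standing. I'll go straight up and then clear of the view.

```bash
python3 -m handwheel '[0,-0.7,0,0,0,0,8.54, 0,-1.5,0,0,0,0,8.54, 0,-3,0,0,0,0,8.54,0,-5,0,0,0,0,8.54,0,-7.5,0,0,0,0,8.54,0,-10,0,0,0,0,8.54,0,-12,2,0,0,0,8.54,-1,-12,6,0,0,0,8.54,-2,-12,10,0,0,0,8.54,-4,-12,13,0,0,0,8.54]'
python3 -m handwheel '[-2,0,4,0,0,0,8.54,-3,0,8,0,0,0,8.54,-3,0,12,0,0,0,8.54,-3,0,16,0,0,0,8.54,-3,0,20,0,0,0,8.54,-3,0,20,0,0,0,8.54,-3,0,20,0,0,0,8.54]'
python3 - <<'E'
from h import *
from station import manip
for n in('scene','top'):
    d=manip.snapshot(n);np.savez(n+'20.npz',**d)
t=load("top20.npz");s=load("scene20.npz")
c=cloud(t,410,475,250,290);z=c[...,2];P=c[(z>.1)&(z<.2)]
for q in(P[P[:,1]<-.255],P[P[:,1]>-.255]): print(cv2.minAreaRect((q[:,:2]*1000).astype(np.float32)),q[:,2].max())
print("px changed of u/flanges/cup:",)
a=[cv2.resize(x[:,:,::-1],(400,300),interpolation=cv2.INTER_CUBIC) for x in (t["frame"][250:290,415:415+54],t["frame"][243:289,244:305],s["frame"][280:355,215:315],s["frame"][215:260,315:375])]
cv2.imwrite("pics/z2.png",np.vstack([np.hstack(a[:2]),np.hstack(a[2:])]));cv2.imwrite("pics/top20.png",t["frame"][:,:,::-1])
f=t["frame"][240:292,240:310];h=cv2.cvtColor(f,cv2.COLOR_RGB2HSV);o=(h[...,0]<18)&(h[...,1]>140)&(h[...,2]>60)
C=cloud(t,240,310,240,292)[o];print("cap Y",(C-[.548,.143,0])@[.266,.964,0]*1000 if len(C) else 0)
f0=load("top0.npz");h=cv2.cvtColor(f0["frame"][240:292,240:310],cv2.COLOR_RGB2HSV);o=(h[...,0]<18)&(h[...,1]>140)&(h[...,2]>60)
C=cloud(f0,240,310,240,292)[o];print("cap Y before",(C-[.548,.143,0])@[.266,.964,0]*1000)
E
```

```text
t: 25.7
tcp_pos: [0.4757, -0.1316, 0.2298]
tool_rot: [0.706, 0.05, -0.048, -0.705]
force: [1.1, 0.4, -0.4]
finger_gap: 0.999
t: 26.28
tcp_pos: [0.4176, 0.0624, 0.2292]
tool_rot: [0.705, 0.051, -0.05, -0.705]
force: [-0.0, 1.1, -0.2]
finger_gap: 1.003
((533.8660888671875, -278.85888671875), (19.827739715576172, 15.064482688903809), 10.713516235351562) 0.13058166340585095
((527.6582641601562, -232.3944091796875), (19.769363403320312, 16.55606460571289), 4.166261196136475) 0.13298600174732547
px changed of u/flanges/cup:
cap Y [10.38689072  8.02803483  9.08944366  7.67215056 11.55131542  8.48938148
  6.77353873 10.72685711  8.25026882  6.21648142 10.13129121  7.21366374
  5.49274901 10.26153797  7.2777284 ]
cap Y before [16.1385197  13.20257979 11.00409426 17.10852964 15.02914652 12.6052476
 10.39861537 15.73519481 13.80402531 11.80926832 15.7053271  13.19981257
 11.3584487  14.66144655 13.32080509 10.58400514 15.50952853 12.52881412
  9.80829952 14.71113378 11.76421502  9.97910441]
```

View pics/z2.png

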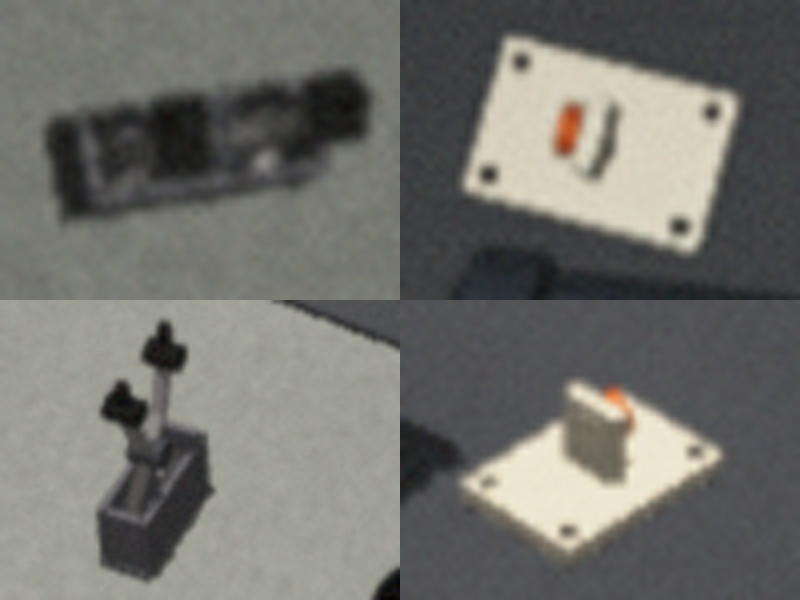

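View pics/top20.png

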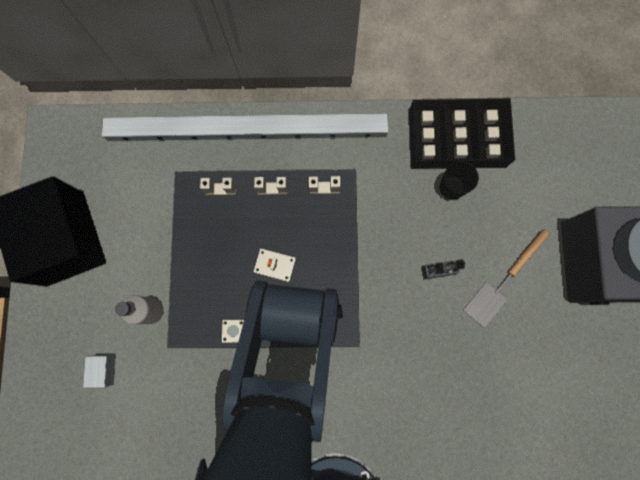

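The pictures show the cap now flush against the wall (its points moved from about 10–17 mm to 5.5–11.5 mm along y). The pliers stand open within about 1.5 mm of where they began, and no other part visibly moved. I'll hand in.

```bash
python3 -c "
from station import manip
print(manip.sense()['force'],manip.sense()['t']);print(manip.sign_off())"
```

```text
[-0.23223578  0.70865116  0.46212897] 26.3833
the job is handed in; nothing more can be done
None
```

I squeezed the cap home, stood the pliers back in their stand and let go, then handed the job in at 26.4 s. `sign_off` gives no verdict, so what follows rests on my own readings.

**Squeeze:** I centred the jaws by wrist-force feel. The cap gave way at a grip setting of about 26 N, and I finished at 24 N. I did not measure the force on the cap or boss; from the spring and lever figures I estimate about 18 N at most, under the 24 N limit.

**Cap:** It stayed in after the jaws opened, and the last pictures put it about 5 to 5.5 mm further on. Depth is only good to about 2 mm, so that alone cannot prove 5.2 mm. The jaws also closed about 7 mm from first contact before stalling, slightly more than the cap's 6 mm stroke.

**Pliers:** They stand open and upright, with rolls 47 mm apart and within 2 mm of where they were at the start. The gripper is clear of everything.

**Other parts:** None visibly moved. In the last top view the arm hid one flange, so I could not check that one at the end.

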